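# Pack away the soil-test kit

### The job

Pack away the soil-test kit: lay every reagent bottle that is on the table down flat inside the cardboard carton, and once they are all in, swing the carton's flap fully shut so that its tab drops down inside the far wall. Also hang the sample pail by its handle in the hollow of the hook (before or after, as you like), let go and leave it hanging still; leave the two jars and the colour chart where they are.

Things in the scene. Friction and masses are not known exactly. Their poses are not given: they have to be found in the camera images.
- bottle1: Square amber glass reagent bottle with a round black cap, lying on its side: 72 long along its x axis (cap at +x) and 32 x 32 across; origin in the middle of length and section, so 16 above what it lies on. The square glass part spans x -36 to +18, the cap (28 across) x +21 to +36. 60 to 130 g. None if absent in this run; 4 to 6 are present.
- bottle2: Square amber glass reagent bottle with a round black cap, lying on its side: 72 long along its x axis (cap at +x) and 32 x 32 across; origin in the middle of length and section, so 16 above what it lies on. The square glass part spans x -36 to +18, the cap (28 across) x +21 to +36. 60 to 130 g. None if absent in this run; 4 to 6 are present.
- bottle3: Square amber glass reagent bottle with a round black cap, lying on its side: 72 long along its x axis (cap at +x) and 32 x 32 across; origin in the middle of length and section, so 16 above what it lies on. The square glass part spans x -36 to +18, the cap (28 across) x +21 to +36. 60 to 130 g. None if absent in this run; 4 to 6 are present.
- bottle4: Square amber glass reagent bottle with a round black cap, lying on its side: 72 long along its x axis (cap at +x) and 32 x 32 across; origin in the middle of length and section, so 16 above what it lies on. The square glass part spans x -36 to +18, the cap (28 across) x +21 to +36. 60 to 130 g. None if absent in this run; 4 to 6 are present.
- bottle5: Square amber glass reagent bottle with a round black cap, lying on its side: 72 long along its x axis (cap at +x) and 32 x 32 across; origin in the middle of length and section, so 16 above what it lies on. The square glass part spans x -36 to +18, the cap (28 across) x +21 to +36. 60 to 130 g. None if absent in this run; 4 to 6 are present.
- bottle6: Square amber glass reagent bottle with a round black cap, lying on its side: 72 long along its x axis (cap at +x) and 32 x 32 across; origin in the middle of length and section, so 16 above what it lies on. The square glass part spans x -36 to +18, the cap (28 across) x +21 to +36. 60 to 130 g. None if absent in this run; 4 to 6 are present.
- case: Brown cardboard kit carton, fixed, 180 (x) x 194 (y) outside, 60 high; walls and floor 5 thick (inside 170 x 184 x 55). Origin: centre of its underside; x points away from the robot. Its flap lid stands open on the near (-x) rim, leaning to the robot. Six bottles fit in two rows of three, lying along the carton's x.
- lid (a joint): Flap angle, rad: 0 shut, 1.57 upright, to 2.0 leaning to the robot. Panel 172 from hinge to free edge, 192 wide (carton's y), 5 thick. Stiff hinge (0.1 N m friction): stays where left, must be pushed all the way. Mid free edge, on the inner side, is a tab 110 wide, 15 deep, square to the panel, that drops just inside the far (+x) wall when shut.
- lid_hinge (a point): Middle of the flap's hinge line, on the near rim at 60 height (carton x -87.5). When shut, the panel's underside is at this height and its top 5 higher.
- lid_edge (a point): Middle of the flap's free edge, mid-thickness: 172 from the hinge line, moves with the flap.
- pail: Aluminium pail, 80 across the rim, 64 at the foot, 52 high. A stiff steel handle (8 thick) arches over it along its y to a peak, bar centre at 105 height; on the peak stands a black grip block 14 (x) x 36 (y), from 108 to 140 height. Origin: centre of the underside. 100 to 200 g.
- pail_bar (a point): Centre of the handle bar at its peak, under the grip block (105 above the pail's underside).
- hook: Hook stand, fixed: grey foot 130 (x) x 100 (y) x 12; steel post, 16 across, at its origin to 197 height; a 10 thick hook arm points to its -x (to the robot): from the post at 190 height down to a hollow at x -65, height 175, then up to the tip at x -100, height 198 (bar centre; top of tip 203).
- hook_seat (a point): Centre of the hook arm's bar at the lowest place of its hollow. A hung pail's handle bar rests about 9 higher, and crosses the arm at right angles.
- brown_jar: Bystander: brown screw-cap jar, 64 across, 85 high, beyond the carton. Origin under its centre.
- white_jar: Bystander: white screw-cap jar, 50 across, 70 high, beyond the carton. Origin under its centre.
- chart: Bystander: flat white colour-chart block 70 x 110 x 12 lying flat beyond the bottles, on the robot's right. Origin under its centre.
Not all that is in view belongs to the job. What is shaped like the bottle4 but blue or green is not meant.

How it is judged (in metres and radians):
On the way, in this order (a step that is already met when the one before it is completed fails the run):
1. every bottle lies flat in the carton while the flap is still open (x of bottle1 in the frame of case between -0.085 and 0.085 m and y of bottle1 in the frame of case between -0.092 and 0.092 m and z of bottle1 in the frame of case between 0 and 0.036 m and x of bottle2 in the frame of case between -0.085 and 0.085 m and y of bottle2 in the frame of case between -0.092 and 0.092 m and z of bottle2 in the frame of case between 0 and 0.036 m and x of bottle3 in the frame of case between -0.085 and 0.085 m and y of bottle3 in the frame of case between -0.092 and 0.092 m and z of bottle3 in the frame of case between 0 and 0.036 m and x of bottle4 in the frame of case between -0.085 and 0.085 m and y of bottle4 in the frame of case between -0.092 and 0.092 m and z of bottle4 in the frame of case between 0 and 0.036 m and x of bottle5 in the frame of case between -0.085 and 0.085 m and y of bottle5 in the frame of case between -0.092 and 0.092 m and z of bottle5 in the frame of case between 0 and 0.036 m and x of bottle6 in the frame of case between -0.085 and 0.085 m and y of bottle6 in the frame of case between -0.092 and 0.092 m and z of bottle6 in the frame of case between 0 and 0.036 m and value of joint lid above 0.8 rad), for 0.2 s.
2. the flap is shut, its tab inside the far wall (value of joint lid below 0.05 rad), for 0.2 s.
At the end, for the whole second after the job is handed in: Every present bottle flat in the carton (middle under 36 mm above its underside); flap within 0.05 rad of shut; pail released, hanging by its bar in the hook's hollow (bar peak within 22 mm of the lowest place and above it, underside above 50 mm, tilt under 0.35 rad); all at rest (x of bottle1 in the frame of case between -0.085 and 0.085 m and y of bottle1 in the frame of case between -0.092 and 0.092 m and z of bottle1 in the frame of case between 0 and 0.036 m and x of bottle2 in the frame of case between -0.085 and 0.085 m and y of bottle2 in the frame of case between -0.092 and 0.092 m and z of bottle2 in the frame of case between 0 and 0.036 m and x of bottle3 in the frame of case between -0.085 and 0.085 m and y of bottle3 in the frame of case between -0.092 and 0.092 m and z of bottle3 in the frame of case between 0 and 0.036 m and x of bottle4 in the frame of case between -0.085 and 0.085 m and y of bottle4 in the frame of case between -0.092 and 0.092 m and z of bottle4 in the frame of case between 0 and 0.036 m and x of bottle5 in the frame of case between -0.085 and 0.085 m and y of bottle5 in the frame of case between -0.092 and 0.092 m and z of bottle5 in the frame of case between 0 and 0.036 m and x of bottle6 in the frame of case between -0.085 and 0.085 m and y of bottle6 in the frame of case between -0.092 and 0.092 m and z of bottle6 in the frame of case between 0 and 0.036 m and value of joint lid below 0.05 rad and distance between pail_bar and hook_seat below 0.022 m and z of pail_bar in the frame of hook_seat above 0.004 m and height (world z) of pail above 0.05 m and angle between pail's own z axis and vertical below 0.35 rad and linear speed of each of pail, bottle1, bottle2, bottle3, bottle4, bottle5, bottle6 below 0.05 m/s); the robot touches nothing.
It fails at once if the brown jar is pushed more than 4 cm from its place (distance of brown_jar from where it was at the start of the episode above 0.04 m).
It fails at once if the white jar is pushed more than 4 cm from its place (distance of white_jar from where it was at the start of the episode above 0.04 m).
It fails at once if the colour chart is pushed more than 4 cm from its place (distance of chart from where it was at the start of the episode above 0.04 m).
Of bottle1, bottle2, bottle3, bottle4, bottle5, bottle6 only 4 to 6 are there at a start; the rules pass over those that are not, and their reading is None.
At some moment in a run one of bottle1, bottle2, bottle3, bottle4, bottle5, bottle6 may be knocked a few centimetres aside while the robot is not near it.
Once in a run the grip may slacken for a moment while it holds something.
It also fails if it takes over 210 s, if anything falls off the work surface, if the arm or the gripper's body presses on something with over 40 N, if the wrist force passes 120 N, or if a joint passes its speed limit or range.

### The arm

A 6-joint arm with a two-finger parallel gripper is mounted at the origin on the work surface. World frame = base frame: x ahead of the robot, y to its left, z up, the work surface at z = 0. Lengths are in mm, angles in rad, forces in N, time in s.
With the tool pointing down it reaches from about 350 to 875 mm from the base axis. Payload 4.2 kg.
Tool frame: the origin (TCP) lies midway between the tips of the shut fingers; the grasp point (between the pads) lies 19 mm behind it; z points along the fingers, y is the direction in which the jaws open and shut (so a half turn about z gives the same grasp; the last joint's range is limited). The gripper opens to 85 mm and grips with 20 to 120 N. Pads are 22 mm wide; open, the fingers measure 114 mm over their backs; the gripper's body (76 mm by 85 mm) begins 54 mm behind the grasp point. The pads swing forward as they close: fully open they stand 13 mm farther back than shut.
Start: joints at [0.259, 0.385, 0.008, 0, -1.194, -0.259], TCP at [624.979, 0.025, 231.312] pointing down, gripper open.
Joint ranges: [-3.14, 3.14], [-1.21, 2.06], [-1.07, 1.41], [-3.16, 2.05], [-2.99, -0.16], [-3.1, 3.1]. Speed limits (rad/s): [2.79, 2.79, 3.14, 3.14, 3.14, 3.14].

### API

Orientations are given as a unit quaternion [x, y, z, w].
In Python, from bench import arm gives the robot as it stands. The module is installed in compiled form; this text tells all that it offers.
- The arm moves only by the tool drive_tool, never from a script. Its argument "moves" is a list that holds one entry, the list of rows, each a list of 7 numbers: the opening, from 0 (shut) to 1 (fully open), then the shift along the tool's x, y, z in m, then the turn, a rotation vector about the tool's x, y, z in rad. In form: [[[hand, dx, dy, dz, wx, wy, wz], ...]]. A call has 1 to 20 rows; each row shifts and turns the pose as measured when the row begins, along the tool's axes as they then stand; what a row does not reach is not made up. A row lasts 1/10 s, in which the tool goes at most 50 mm and 8.59 degrees, less where a joint would pass 70% of its speed; a pose out of reach is approached as far as the arm can. A call with a gripper value outside its range is refused whole. The fingers move at their own pace and stop on an object; the grip force is fixed at half the most. Time passes only in rows, so rows that do not move let the fingers close. It gives the time, the measured TCP pose, the force and the opening at its end, in the units of the state.
- arm.read_state(): the state, without advancing time (a new reading comes with each control period).
- arm.get_image(name): name is "scene" or "side" or "wrist"; returns (picture, depth): 420x560x3 uint8, red, green, blue; 420x560 float32, mm along the optical axis (not along the pixel's ray), 0 where there is no reading.
- arm.camera_params(name): a dict with "fov_y" (degrees; the focal length in pixels is half the picture's height over the tangent of half this angle, whatever the lens; pixels are square), "cx", "cy" (the principal point, pixels), "world_from_camera" (4x4, takes a point from camera to world coordinates); the wrist camera has in their place "T_tool_cam" (4x4, takes a point from camera to tool coordinates, whose origin is the TCP and whose axes are the flange's). Camera axes: x right, y down, z forward; pixel columns grow to the right and rows downward; lengths in mm; the calibration is good to about 2 mm. A picture is of the moment at which its call begins: read the wrist's pose just before it. camera_params takes no time and is no camera call.
- arm.job_done(): hands the job in, once; it reports no verdict.
The state is a dict: "clock": time; "joints": joint angles; "joint_vel": joint speeds; "joint_efforts": joint torques, N m; "position": TCP position; "ee_rot": TCP orientation; "contact_force": force on the tool from outside, world axes, zero at the start; "wrist_torque": the same for the moment, N m; "gripper_width": finger opening in mm.
Only numpy, scipy, OpenCV 4.12 (cv2) and the standard library are available. Lean on these libraries where they do the work, as an engineer would, in place of code of your own. Each camera call takes 0.05 s, during which the arm holds its last target.

## Working session

There is one attempt and no reset: what is moved stays moved. The work goes in short steps, Python scripts to look and compute and a tool call to move; the robot and the scene stay as the last step left them, time stands still between calls to the robot, and variables do not carry over. Pictures are saved under pics/ and viewed, and the job is handed in when it is done.

Besides the shell and the picture viewer there is one more tool, called after "Request:" as name(argument=value, ...), one argument or row to a line, values as JSON. drive_tool: Moves the arm, as the interface text tells. Its arguments: {"type":"object","properties":{"moves":{"type":"array","items":{"type":"array","items":{"type":"array","items":{"type":"number"}}}}},"required":["moves"]}

```bash
mkdir -p pics
cat > h.py <<'E'
import numpy as np, cv2
from bench import arm
def grab(n,tag):
    im,d=arm.get_image(n); cv2.imwrite(f'pics/{tag}_{n}.png',im[:,:,::-1]); np.savez(f'{tag}_{n}.npz',im=im,d=d,st=np.array([0])); return im,d
def cam(n):
    p=arm.camera_params(n); f=210/np.tan(np.radians(p['fov_y'])/2)
    return p,f
E
python3 - <<'E'
from h import *
print(arm.read_state())
for n in ['scene','side','wrist']:
    print(n,arm.camera_params(n)); grab(n,'a')
E
```

```text
{'clock': 0.0, 'joints': array([ 2.58529129e-01,  3.85561503e-01,  6.61022633e-03, -5.29673082e-04,
       -1.19394945e+00, -2.58584859e-01]), 'joint_vel': array([ 0.001073  , -0.00061215, -0.00062999, -0.00063583, -0.00060891,
        0.00168337]), 'joint_efforts': array([-9.55001960e-04, -3.92286408e+01,  1.88399577e+01,  4.18616563e+00,
       -4.72148502e-03,  8.27910434e-07]), 'position': array([ 6.24419386e+02, -1.55393057e-02,  2.30207914e+02]), 'ee_rot': array([-0.70701756,  0.70719516,  0.00074182, -0.00078576]), 'contact_force': array([-0.09273708,  0.10377634, -0.7646092 ]), 'wrist_torque': array([ 0.00169808, -0.02819727, -0.01679389]), 'gripper_width': 85.28590469917867}
scene {'fov_y': 46.995788295144514, 'cx': 283.37574118241196, 'cy': 207.17367867726804, 'world_from_camera': array([[-5.30628668e-01,  5.20026222e-01, -6.69332463e-01,
         1.40952469e+03],
       [ 8.47396514e-01,  3.07985491e-01, -4.32509057e-01,
         4.54708614e+02],
       [-1.87713638e-02, -7.96691701e-01, -6.04094339e-01,
         8.52063082e+02],
       [ 0.00000000e+00,  0.00000000e+00,  
[... 233 characters left out ...]
,
       [-1.49945325e-01,  6.71006210e-01, -7.26131576e-01,
         8.23091456e+02],
       [ 4.92268540e-03, -7.33919096e-01, -6.79219057e-01,
         9.85862894e+02],
       [ 0.00000000e+00,  0.00000000e+00,  0.00000000e+00,
         1.00000000e+00]])}
wrist {'fov_y': 60.39169668105995, 'cx': 283.5402634123671, 'cy': 207.77961023280972, 'T_tool_cam': array([[-2.04796119e-04, -9.59628372e-01, -2.81270946e-01,
         7.01407019e+01],
       [ 9.99999841e-01, -4.85154023e-05, -5.62586830e-04,
        -3.29040924e-01],
       [ 5.26228311e-04, -2.81271016e-01,  9.59628229e-01,
        -1.41970539e+02],
       [ 0.00000000e+00,  0.00000000e+00,  0.00000000e+00,
         1.00000000e+00]])}
```

View pics/a_scene.png

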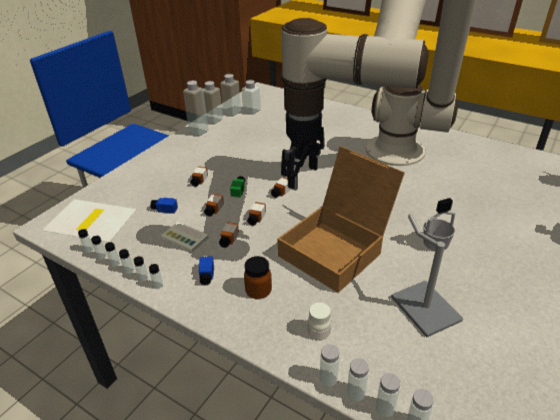

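View pics/a_side.png

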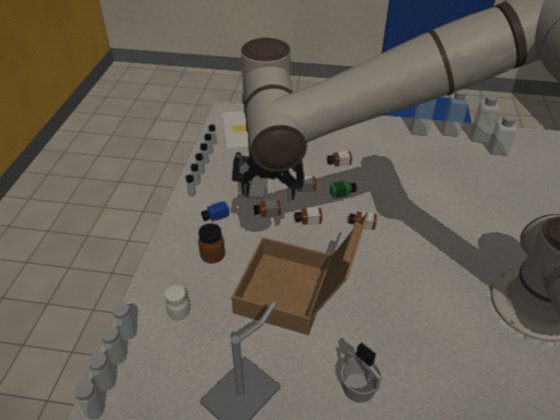

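View pics/a_wrist.png

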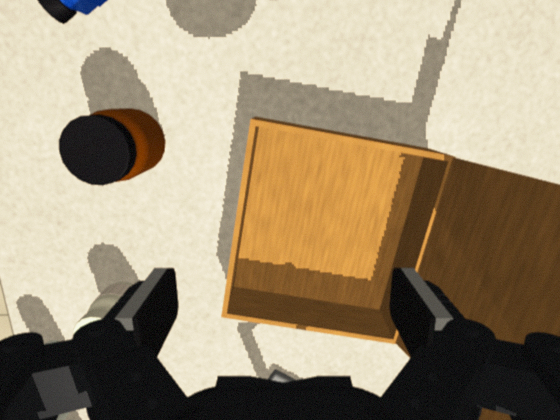

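Scene view: five amber bottles with black caps at about (200,174), (214,203), (281,186), (257,211) and (230,232). The lookalikes are blue at (165,205) and (206,268), and green at (238,186). The carton is at (330,245), the pail at (440,230), the hook post at (435,275), the brown jar at (257,277), the white jar at (319,320) and the chart at (185,238). Next I'll measure them.

```bash
cat >> h.py <<'E'
from scipy.spatial.transform import Rotation as R
def pts(n,d,st=None):
    p,f=cam(n); v,u=np.mgrid[0:420,0:560]
    P=np.stack([(u-p['cx'])/f*d,(v-p['cy'])/f*d,d],-1)
    if n=='wrist':
        T=np.eye(4);T[:3,:3]=R.from_quat(st['ee_rot']).as_matrix();T[:3,3]=st['position'];T=T@p['T_tool_cam']
    else: T=p['world_from_camera']
    W=P@T[:3,:3].T+T[:3,3]; W[d<=0]=np.nan
    return W
def masks(im):
    hsv=cv2.cvtColor(im,cv2.COLOR_RGB2HSV); return hsv
E
python3 - <<'E'
from h import *
for n in ['scene','side']:
    z=np.load(f'a_{n}.npz');im,d=z['im'],z['d'];W=pts(n,d)
    hsv=cv2.cvtColor(im,cv2.COLOR_RGB2HSV)
    m=((hsv[...,0]<14)&(hsv[...,1]>120)&(hsv[...,2]>50)&(W[...,2]<60)&(W[...,2]>2)&(W[...,1]<60)).astype('uint8')
    k,l,s,c=cv2.connectedComponentsWithStats(m)
    for i in range(1,k):
        if s[i,4]>25:
            w=W[l==i]; print(n,c[i].round(),s[i,4],np.nanmedian(w,0).round(),np.nanmax(w[:,2]).round())
    for nm,(u,v) in dict(scene=dict(brown=(257,265),white=(319,312),pail=(440,228),blockpail=(444,206),post=(437,240),car=(330,245),lidtop=(360,155),hooktip=(412,217)),side=dict(lid=(362,215),car=(285,285),tip=(273,308),block=(366,354),pailin=(360,380)))[n].items():
        print(n,nm,W[v,u].round())
E
```

```text
scene [202.  12.] 1137 [ -883. -1576.    33.] 60.0
scene [487.  31.] 110 [-1330.   -16.    39.] 51.0
scene [198. 176.] 51 [ 496. -447.   30.] 36.0
scene [280. 188.] 62 [ 419. -189.   30.] 37.0
scene [213. 205.] 64 [ 590. -312.   30.] 35.0
scene [256. 214.] 64 [ 561. -185.   30.] 35.0
scene [228. 235.] 82 [ 674. -194.   30.] 36.0
scene [259. 287.] 361 [795. -12.  36.] 60.0
scene brown [776. -30.  87.]
scene white [811. 150.  69.]
scene pail [359. 270.  26.]
scene blockpail [404. 275. 130.]
scene post [433. 282.  44.]
scene car [549.  41.   6.]
scene lidtop [426.  52. 219.]
scene hooktip [577. 246. 201.]
side [336. 158.] 37 [ 496. -444.   30.] 35.0
side [278. 208.] 27 [ 634. -202.   29.] 35.0
side [263. 208.] 65 [ 675. -193.   30.] 37.0
side [304. 216.] 59 [ 561. -181.   30.] 38.0
side [358. 217.] 45 [ 421. -195.   31.] 36.0
side [212. 252.] 304 [765.  -9.  38.] 60.0
side lid [ 411. -202.   34.]
side car [580.  38.   6.]
side tip [574. 248. 198.]
side block [397. 281. 141.]
side pailin [394. 255.   2.]
```

Request:
drive_tool(
  moves=[
    [[1, 0.05, 0, -0.03, 0, 0, 0], [1, 0.05, 0, -0.03, 0, 0, 0], [1, 0.05, 0, -0.03, 0, 0, 0], [1, 0.03, 0, -0.03, 0, 0, 0], [1, 0, 0, -0.02, 0, 0, 0], [1, 0, 0, 0, 0, 0, 0]],
  ],
)

```text
clock: 0.75
position: [624.2, -168.4, 360.8]
ee_rot: [0.708, -0.706, -0.003, 0.004]
contact_force: [-1.1, 0.5, 0.4]
gripper_width: 85.1
```

Request:
drive_tool(
  moves=[
    [[1, 0.05, 0.02, -0.02, 0, 0, 0], [1, 0.05, 0.02, -0.02, 0, 0, 0], [1, 0.05, 0.02, -0.02, 0, 0, 0], [1, 0, 0.02, -0.02, 0, 0, 0], [1, 0, 0, 0, 0, 0, 0], [1, 0, 0, 0, 0, 0, 0]],
  ],
)

```text
clock: 1.35
position: [550.4, -302.6, 426.1]
ee_rot: [0.71, -0.704, -0.011, 0.007]
contact_force: [0.9, 0.1, -1.7]
gripper_width: 85.3
```

Run:
```python
from h import *
import pickle
st=arm.read_state(); im,d=grab('wrist','b'); pickle.dump(st,open('b_st.pkl','wb'))
print(st['position'])
```

```text
[ 550.43302504 -302.60018869  426.05027531]
```

View pics/b_wrist.png

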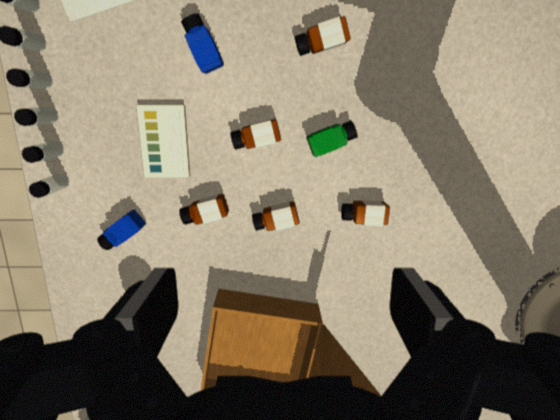

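Wrist view: five amber bottles at (324,37), (256,135), (204,211), (276,217) and (366,214), caps to the left (+x). Decoys: blue at (203,45) and (122,230), green at (332,138). The chart is at (163,140). I'll measure the bottle, carton, pail and hook poses now.

```bash
cat >> h.py <<'E'
def bottles(im,W):
    hsv=cv2.cvtColor(im,cv2.COLOR_RGB2HSV)
    out=[]
    top=((W[...,2]>14)&(W[...,2]<42)).astype('uint8')
    k,l,s,c=cv2.connectedComponentsWithStats(top)
    for i in range(1,k):
        if s[i,4]<300: continue
        m=l==i; h=hsv[m]
        amber=((h[:,0]<16)&(h[:,1]>120)&(h[:,2]>40)).mean()
        w=W[m&(W[...,2]>22)][:,:2]
        if len(w)<100: continue
        r=cv2.minAreaRect(w.astype('float32'))
        dark=W[m&(hsv[...,2]<45)][:,:2]
        bx=cv2.boxPoints(r); e=[bx[1]-bx[0],bx[2]-bx[1]]; e=max(e,key=np.linalg.norm)
        u=e/np.linalg.norm(e)
        if len(dark)>3 and (dark.mean(0)-np.array(r[0]))@u<0: u=-u
        out.append((c[i].round(),round(amber,2),np.round(r[0],1),np.round(r[1],1),'yaw',round(np.degrees(np.arctan2(u[1],u[0])),1),'ztop',np.nanpercentile(W[m][:,2],90).round(1)))
    return out
E
python3 - <<'E'
from h import *
import pickle
st=pickle.load(open('b_st.pkl','rb'));z=np.load('b_wrist.npz');W=pts('wrist',z['d'],st)
for b in bottles(z['im'],W): print(*b)
print('floor z',W[100,250],W[60,120])
# carton & pail & hook from side+scene views
for n in ['scene','side']:
    z=np.load(f'a_{n}.npz');W=pts(n,z['d']);im=z['im'];hsv=cv2.cvtColor(im,cv2.COLOR_RGB2HSV)
    car=(hsv[...,0]<20)&(hsv[...,1]>100)&(abs(W[...,0]-560)<180)&(abs(W[...,1]-50)<170)
    rim=car&(abs(W[...,2]-60)<3)&(W[...,1]>-70)&(W[...,0]<690)
    r=cv2.minAreaRect(W[rim][:,:2].astype('float32')); print(n,'rim',r,rim.sum())
    fl=car&(W[...,2]<10); r=cv2.minAreaRect(W[fl][:,:2].astype('float32')); print('floor',r)
    lid=car&(W[...,2]>75); w=W[lid]; 
    print('lid top', w[w[:,2]>np.percentile(w[:,2],97)].mean(0), len(w), w[:,2].max())
    hk=(W[...,2]>170)&(W[...,2]<215)&(W[...,1]>150)&(W[...,0]>450)&(abs(W[...,0]-600)<250)
    w=W[hk]; print('hook pts',len(w)); 
    for zz in w[np.argsort(w[:,1])][::max(1,len(w)//12)]: print(zz.round())
    b=(W[...,2]>112)&(W[...,2]<145)&(W[...,1]>200)&(W[...,0]<470)&(W[...,0]>330)
    w=W[b&(W[...,2]>137)];print('block top',len(w)); 
    if len(w)>4: print(cv2.minAreaRect(w[:,:2].astype('float32')))
    w=W[b];
    if len(w)>4: print(len(w),cv2.minAreaRect(w[:,:2].astype('float32')))
    b=(abs(W[...,2]-52)<2)&(W[...,1]>180)&(W[...,0]<470)&(W[...,0]>310)
    w=W[b]; print('rim pts',len(w), cv2.minEnclosingCircle(w[:,:2].astype('float32')) if len(w)>3 else '')
    b=(abs(W[...,2]-12)<2)&(W[...,1]>100)&(W[...,0]<790)&(W[...,0]>500)
    w=W[b]; print('foot',len(w), cv2.minAreaRect(w[:,:2].astype('float32')))
    print(cv2.minAreaRect(w[:,:2].astype('float32')) )
E
```

```text
[201.  43.] 0.0 [ 656.3 -447.7] [33.  72.1] yaw -66.4 ztop 32.4
[323.  36.] 0.33 [ 488.7 -458. ] [72.1 32.8] yaw 17.8 ztop 32.3
[256. 135.] 0.33 [ 582.9 -323. ] [71.7 32.7] yaw 14.1 ztop 32.5
[332. 138.] 0.0 [ 468.1 -319.5] [71.7 32.9] yaw -157.7 ztop 32.4
[204. 211.] 0.35 [ 666.8 -204.7] [72.5 33.1] yaw 16.0 ztop 32.6
[276. 218.] 0.33 [ 553.2 -193.3] [71.6 33.4] yaw 14.8 ztop 32.5
[366. 213.] 0.33 [ 409.7 -201. ] [34.2 71.7] yaw -0.8 ztop 32.5
[120. 231.] 0.0 [ 801.8 -170.3] [73.6 32.6] yaw 35.4 ztop 32.7
[268. 304.] 0.43 [564.3 -41.2] [  3.4 179.7] yaw -10.2 ztop 39.2
[551. 316.] 0.0 [64.2 -8.5] [61.1 10. ] yaw 83.1 ztop 35.6
floor z [ 5.91084059e+02 -3.72520333e+02 -5.09276284e-01] [ 7.77788589e+02 -4.26529224e+02 -6.64720546e-02]
scene rim ((578.98583984375, 53.99589920043945), (197.44935607910156, 186.1877899169922), 79.0045394897461) 582
floor ((557.305419921875, 33.124298095703125), (246.77182006835938, 219.728271484375), 79.69503784179688)
lid top [632.47614947   7.5805693  586.69372651] 4644 591.0206069784497
hook pts 477
[457. 150. 195.]
[455. 157. 196.]
[463. 163. 173.]
[4
[... 999 characters left out ...]
176.]
[451. 176. 205.]
[577. 248. 197.]
[589. 259. 185.]
[591. 268. 182.]
[605. 282. 183.]
[609. 294. 187.]
[614. 308. 190.]
[620. 319. 193.]
[624. 326. 197.]
[622. 330. 191.]
[628. 332. 171.]
block top 138
((396.48309326171875, 272.13983154296875), (15.190962791442871, 35.14932632446289), 50.04433059692383)
293 ((396.39215087890625, 272.4737854003906), (15.82829475402832, 35.82292938232422), 50.606380462646484)
rim pts 124 ((395.12548828125, 271.84686279296875), 40.71247863769531)
foot 2008 ((627.6233520507812, 249.83853149414062), (285.6377258300781, 255.20809936523438), 8.721515655517578)
((627.6233520507812, 249.83853149414062), (285.6377258300781, 255.20809936523438), 8.721515655517578)
```

```bash
cat >> h.py <<'E'
def todo(x,y,z,yaw):
    """remaining shift in tool axes (mm) and turn (rad) to tool pointing down, tool x at world angle yaw(deg)"""
    st=arm.read_state(); Rt=R.from_quat(st['ee_rot']).as_matrix()
    a=np.radians(yaw); X=np.array([np.cos(a),np.sin(a),0]);Z=np.array([0,0,-1]);G=np.stack([X,np.cross(Z,X),Z],1)
    print('t',round(st['clock'],2),'pos',st['position'].round(1),'w',round(st['gripper_width'],1),'yaw',np.degrees(np.arctan2(Rt[1,0],Rt[0,0])).round(1),'F',st['contact_force'].round(1))
    d=np.array([x,y,z])-st['position']
    print(' shift now-axes',(Rt.T@d).round(1),' shift goal-axes',(G.T@d).round(1),'turn',R.from_matrix(Rt.T@G).as_rotvec().round(3))
def see(tag):
    st=arm.read_state(); im,d=grab('wrist',tag); W=pts('wrist',d,st); return st,im,d,W
C=np.array([579.3,54.2]);cy=np.radians(-10.2)
def car(u,v): return C+np.array([u*np.cos(cy)-v*np.sin(cy),u*np.sin(cy)+v*np.cos(cy)])
E
echo
```

Request:
drive_tool(
  moves=[
    [[1, 0, 0, 0.02, 0, 0, -0.145], [1, 0, 0, 0.02, 0, 0, -0.145], [1, 0, 0, 0.02, 0, 0, -0.145], [1, 0, 0, 0.02, 0, 0, -0.145], [1, 0, 0, 0.02, 0, 0, -0.145], [1, 0, 0, 0.02, 0, 0, -0.145], [1, 0, 0, 0.02, 0, 0, -0.145], [1, 0, 0, 0.02, 0, 0, -0.145], [1, 0, 0, 0.02, 0, 0, -0.145], [1, 0, 0, 0.02, 0, 0, -0.145], [1, 0, 0, 0, 0, 0, -0.145], [1, 0, 0, 0, 0, 0, -0.145], [1, 0, 0, 0, 0, 0, -0.1], [1, 0, 0, 0, 0, 0, 0]],
  ],
)

```text
clock: 2.8
position: [545.9, -278.7, 190.9]
ee_rot: [0.984, 0.174, -0.029, -0.016]
contact_force: [0.4, 0.4, 0.3]
gripper_width: 85.5
```

Run:
```python
from h import *
todo(666.8-6*.96,-204.7-6*.28,150,16)
```

```text
t 2.8 pos [ 545.9 -278.7  190.9] w 85.5 yaw 20.1 F [0.4 0.4 0.3]
 shift now-axes [134.9 -27.1  35. ]  shift goal-axes [130.6 -37.8  40.9] turn [-0.04   0.054  0.07 ]
```

Request:
drive_tool(
  moves=[
    [[1, 0, 0, 0, -0.04, 0.054, 0.07], [1, 0.04, -0.012, 0.01, 0, 0, 0], [1, 0.04, -0.012, 0.01, 0, 0, 0], [1, 0.035, -0.01, 0.01, 0, 0, 0], [1, 0.015, -0.004, 0.01, 0, 0, 0], [1, 0, 0, 0, 0, 0, 0], [1, 0, 0, 0, 0, 0, 0]],
  ],
)

```text
clock: 3.5
position: [661.7, -198.2, 140.7]
ee_rot: [0.991, 0.133, -0.005, -0.002]
contact_force: [-0.4, -0.8, 0.0]
gripper_width: 85.6
```

Run:
```python
from h import *
st,im,d,W=see('c')
for b in bottles(im,W): print(*b)
todo(666.8-6*.96,-204.7-6*.28,3,16)
```

```text
[101.  12.] 0.93 [751.1 -48.5] [ 6.1 35.9] yaw -57.0 ztop 39.1
[312.  21.] 0.0 [ 785.3 -181.8] [31.  32.8] yaw -54.3 ztop 32.4
[ 58. 211.] 0.49 [588.2 -40. ] [172.9  63.3] yaw -166.9 ztop 39.4
[296. 197.] 0.34 [ 667.4 -204.2] [71.3 32.5] yaw 15.8 ztop 32.1
[546. 290.] 0.0 [ 644.7 -419.2] [34.3 14.9] yaw 18.1 ztop 31.3
[245. 321.] 0.34 [ 553.7 -192.6] [72.4 32.9] yaw 13.9 ztop 32.0
[392. 344.] 0.26 [ 572.2 -318.7] [51.  20.5] yaw 14.6 ztop 31.9
t 3.55 pos [ 661.3 -198.3  140.5] w 85.6 yaw 15.3 F [-0.4 -0.  -0.9]
 shift now-axes [ -1.    8.5 137.5]  shift goal-axes [ -2.5   7.7 137.5] turn [-0.005  0.01  -0.013]
```

View pics/c_wrist.png

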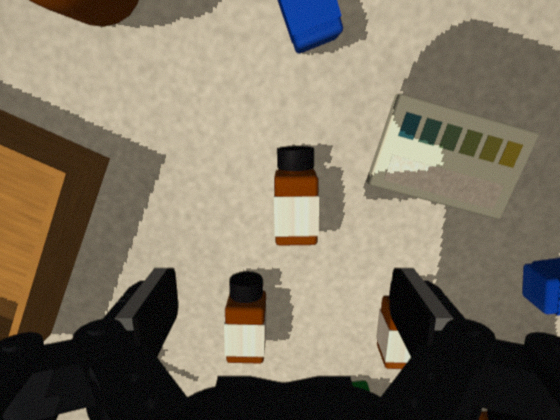

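The close crop confirms the choice: an amber bottle with a black cap at (296,197), and the blue decoy is clearly separate at (310,20).

Request:
drive_tool(
  moves=[
    [[1, -0.001, 0.008, 0.03, 0, 0.01, -0.013], [1, 0, 0, 0.03, 0, 0, 0], [1, 0, 0, 0.025, 0, 0, 0], [1, 0, 0, 0.02, 0, 0, 0], [1, 0, 0, 0.008, 0, 0, 0], [1, 0, 0, 0.0, 0, 0, 0]],
  ],
)

```text
clock: 4.15
position: [659.9, -211.5, 30.9]
ee_rot: [0.991, 0.135, 0.004, -0.001]
contact_force: [0.5, -0.4, -0.1]
gripper_width: 85.4
```

Run:
```python
from h import *
todo(661.6,-205.8,3,16)
```

```text
t 4.15 pos [ 659.9 -211.5   30.9] w 85.4 yaw 15.5 F [ 0.5 -0.4 -0.1]
 shift now-axes [ 2.9 -5.  28. ]  shift goal-axes [ 3.2 -5.  27.9] turn [-0.001 -0.008 -0.008]
```

Request:
drive_tool(
  moves=[
    [[1, 0.003, -0.004, 0.012, 0, 0, 0], [1, 0, 0, 0.01, 0, 0, 0], [1, 0, 0, 0.003, 0, 0, 0], [1, 0, 0, 0.0, 0, 0, 0]],
  ],
)

```text
clock: 4.55
position: [663.8, -207.3, 8.2]
ee_rot: [0.991, 0.135, 0.007, -0.0]
contact_force: [-1.4, 0.8, 0.1]
gripper_width: 85.6
```

Run:
```python
from h import *
todo(661.6,-205.8,3,16)
```

```text
t 4.55 pos [ 663.8 -207.3    8.2] w 85.6 yaw 15.5 F [-1.4  0.8  0.1]
 shift now-axes [-1.8 -2.1  5.1]  shift goal-axes [-1.7 -2.1  5.2] turn [ 0.001 -0.014 -0.009]
```

Request:
drive_tool(
  moves=[
    [[1, -0.001, -0.002, 0.004, 0, -0.01, 0], [0, 0, 0, 0, 0, 0, 0], [0, 0, 0, 0, 0, 0, 0], [0, 0, 0, 0, 0, 0, 0], [0, 0, 0, 0, 0, 0, 0], [0, 0, 0, 0, 0, 0, 0], [0, 0, 0, 0, 0, 0, 0]],
  ],
)

```text
clock: 5.25
position: [663.7, -205.4, 5.9]
ee_rot: [0.991, 0.135, 0.003, 0.001]
contact_force: [-0.4, -0.0, -1.4]
gripper_width: 31.0
```

Request:
drive_tool(
  moves=[
    [[0, 0, 0, -0.03, 0, 0, 0], [0, 0, 0, -0.03, 0, 0, 0.12], [0, 0, 0, -0.03, 0, 0, 0.12], [0, 0, 0, -0.02, 0, 0, 0.12], [0, 0, 0, 0, 0, 0, 0.09], [0, 0, 0, 0, 0, 0, 0], [0, 0, 0, 0, 0, 0, 0]],
  ],
)

```text
clock: 5.95
position: [660.6, -205.2, 117.0]
ee_rot: [0.995, -0.098, -0.0, -0.0]
contact_force: [0.9, -0.0, -0.8]
gripper_width: 30.6
```

Run:
```python
from h import *
todo(*car(38,-57),110,-10.2)
```

```text
t 5.95 pos [ 660.6 -205.2  117. ] w 30.6 yaw -11.2 F [ 0.9 -0.  -0.8]
 shift now-axes [ -91.3 -182.3    7.1]  shift goal-axes [ -88.  -183.9    7. ] turn [-0.001  0.    -0.018]
```

Request:
drive_tool(
  moves=[
    [[0, -0.02, -0.04, 0, 0, 0, -0.018], [0, -0.02, -0.04, 0, 0, 0, 0], [0, -0.02, -0.04, 0, 0, 0, 0], [0, -0.02, -0.035, 0, 0, 0, 0], [0, -0.008, -0.015, 0, 0, 0, 0], [0, 0, 0, 0, 0, 0, 0], [0, 0, 0, 0, 0, 0, 0]],
  ],
)

```text
clock: 6.65
position: [599.5, -17.8, 110.5]
ee_rot: [0.996, -0.084, -0.005, 0.001]
contact_force: [1.2, -1.0, -0.1]
gripper_width: 30.8
```

Run:
```python
from h import *
todo(*car(38,-57),11,-10.2)
st,im,d,W=see('d')
```

```text
t 6.65 pos [599.5 -17.8 110.5] w 30.8 yaw -9.7 F [ 1.2 -1.  -0.1]
 shift now-axes [  6.5 -10.5  99.4]  shift goal-axes [  5.4 -10.3  99.5] turn [0.003 0.01  0.009]
```

View pics/d_wrist.png

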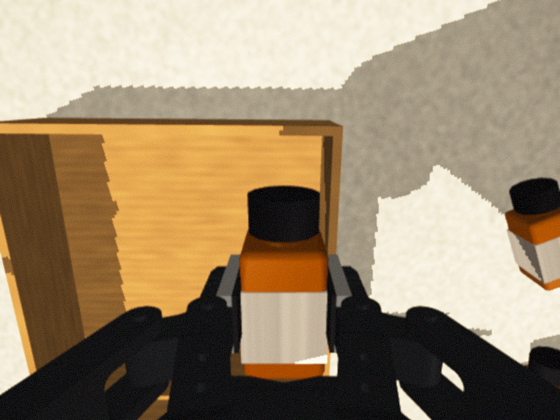

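Wrist view: the bottle is upright in the grip, with its cap at (284,205). The carton's far rim lies at row ~125 and its -y rim at column ~335. Checking the carton pose with these rims.

Run:
```python
from h import *
st=arm.read_state(); z=np.load('d_wrist.npz');W=pts('wrist',z['d'],st)
m=(abs(W[...,2]-60)<2.5); m[180:]=0
w=W[m][:,:2]-C; c,s=np.cos(cy),np.sin(cy); u=w[:,0]*c+w[:,1]*s; v=-w[:,0]*s+w[:,1]*c
f=(u>75)&(u<100)&(abs(v)<90); print('far',np.percentile(u[f],[2,50,98]),np.polyfit(v[f],u[f],1),f.sum())
f=(v<-80)&(v>-110)&(u<80); print('right',np.percentile(v[f],[2,50,98]),f.sum())
```

```text
far [87.33882386 89.84151775 92.26035996] [1.03074580e-03 8.98287149e+01] 3281
right [-96.66530079 -94.02835159 -91.62801424] 291
```

Request:
drive_tool(
  moves=[
    [[0, 0.005, -0.009, 0, 0, 0.01, 0.009], [0, 0, 0, 0.0, 0, 0, 0], [0, 0, 0, 0.02, 0, 0, 0], [0, 0, 0, 0.015, 0, 0, 0], [0, 0, 0, 0, 0, 0, 0], [0, 0, 0, 0, 0, 0, 0]],
  ],
)

```text
clock: 7.3
position: [609.1, -13.7, 74.2]
ee_rot: [0.996, -0.092, 0.001, 0.002]
contact_force: [0.1, 0.2, -0.2]
gripper_width: 31.2
```

Run:
```python
from h import *
todo(*car(38,-57),11,-10.2)
```

```text
t 7.3 pos [609.1 -13.7  74.2] w 31.2 yaw -10.6 F [ 0.1  0.2 -0.2]
 shift now-axes [-3.5 -4.7 63.1]  shift goal-axes [-3.3 -4.6 63.2] turn [ 0.003 -0.002 -0.007]
```

Request:
drive_tool(
  moves=[
    [[0, -0.002, -0.004, 0, 0, 0, -0.007], [0, 0, 0, 0.0, 0, 0, 0], [0, 0, 0, 0.015, 0, 0, 0], [0, 0, 0, 0.015, 0, 0, 0], [0, 0, 0, 0.015, 0, 0, 0], [0, 0, 0, 0.008, 0, 0, 0], [0, 0, 0, 0, 0, 0, 0], [0, 0, 0, 0, 0, 0, 0]],
  ],
)

```text
clock: 8.1
position: [612.7, -8.6, 26.1]
ee_rot: [0.996, -0.088, 0.007, 0.0]
contact_force: [0.7, -1.2, -0.4]
gripper_width: 31.2
```

Run:
```python
from h import *
todo(*car(38,-57),11,-10.2)
```

```text
t 8.1 pos [612.7  -8.6  26.1] w 31.2 yaw -10.1 F [ 0.7 -1.2 -0.4]
 shift now-axes [-6.2  1.1 15. ]  shift goal-axes [-6.   1.1 15.1] turn [-0.001 -0.014  0.002]
```

Request:
drive_tool(
  moves=[
    [[0, -0.006, 0.001, 0, 0, -0.014, 0], [0, 0, 0, 0.007, 0, 0, 0], [0, 0, 0, 0.005, 0, 0, 0], [0, 0, 0, 0, 0, 0, 0], [0, 0, 0, 0, 0, 0, 0]],
  ],
)

```text
clock: 8.6
position: [607.9, -8.2, 18.3]
ee_rot: [0.996, -0.087, 0.002, -0.001]
contact_force: [-0.5, -0.5, -1.2]
gripper_width: 31.0
```

Run:
```python
from h import *
todo(*car(38,-57),11,-10.2)
```

```text
t 8.6 pos [607.9  -8.2  18.3] w 31.0 yaw -10.0 F [-0.5 -0.5 -1.2]
 shift now-axes [-1.2  0.7  7.3]  shift goal-axes [-1.2  0.7  7.3] turn [-0.002 -0.004  0.004]
```

Request:
drive_tool(
  moves=[
    [[0, -0.001, 0, 0.005, 0, 0, 0], [0, 0, 0, 0.002, 0, 0, 0], [0, 0, 0, 0, 0, 0, 0], [0.48, 0, 0, 0, 0, 0, 0], [0.48, 0, 0, 0, 0, 0, 0], [0.48, 0, 0, 0, 0, 0, 0], [0.48, 0, 0, 0, 0, 0, 0]],
  ],
)

```text
clock: 9.3
position: [609.6, -7.1, 18.9]
ee_rot: [0.996, -0.085, 0.005, -0.0]
contact_force: [-2.3, 1.4, 3.8]
gripper_width: 40.8
```

Request:
drive_tool(
  moves=[
    [[0.48, 0, 0, -0.02, 0, 0, 0], [0.48, 0, 0, -0.03, 0, 0, 0], [0.48, 0, 0, -0.04, 0, 0, 0], [0.48, 0, 0, -0.03, 0, 0, 0], [1, 0, 0, -0.0, 0, 0, 0], [1, 0, 0, -0.0, 0, 0, 0]],
  ],
)

```text
clock: 9.9
position: [607.2, -8.9, 137.8]
ee_rot: [0.996, -0.086, 0.001, 0.001]
contact_force: [-1.0, -0.5, -0.7]
gripper_width: 68.5
```

Run:
```python
from h import *
st,im,d,W=see('e')
for b in bottles(im,W): print(*b)
todo(553.7-4,-192.6-1,100,14.5)
```

```text
[202. 130.] 0.37 [670.1  38.6] [193.8   0.3] yaw 79.8 ztop 39.5
[ 82. 233.] 0.42 [604.3 144. ] [  2.8 152.1] yaw -10.3 ztop 39.5
[276. 321.] 0.37 [540.6 -12.9] [ 95.6 204.4] yaw -44.7 ztop 39.5
[282. 200.] 0.36 [611.7  -7.3] [32.6 72.3] yaw -9.1 ztop 37.2
[533. 230.] 0.37 [ 553.3 -190.8] [72.8 31.2] yaw 9.7 ztop 31.8
t 9.95 pos [607.6  -9.  137.9] w 75.6 yaw -9.9 F [ 0.7 -0.   0.1]
 shift now-axes [-25.5 191.7  38.4]  shift goal-axes [-102.2  164.3   37.9] turn [ 0.003 -0.003 -0.425]
```

View pics/e_wrist.png

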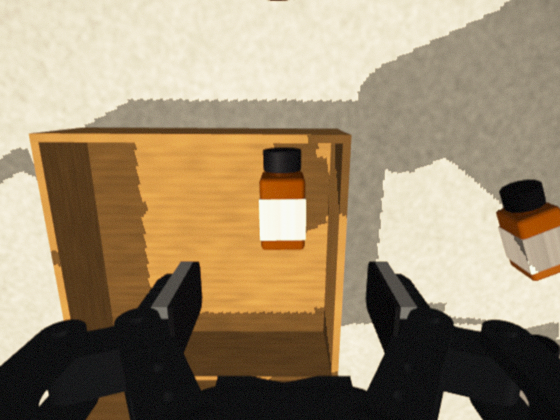

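Bottle 1 lies flat in the carton at (282,200), about (u 43, v −55). Next is the bottle at (533,230).

Request:
drive_tool(
  moves=[
    [[1, 0, 0.04, 0, 0, 0, -0.14], [1, -0.01, 0.04, 0, 0, 0, -0.14], [1, -0.03, 0.04, 0, 0, 0, -0.14], [1, -0.03, 0.03, 0, 0, 0, 0], [1, -0.02, 0.02, 0.01, 0, 0, 0], [1, 0, 0, 0.01, 0, 0, 0], [1, 0, 0, 0, 0, 0, 0]],
  ],
)

```text
clock: 10.65
position: [522.8, -197.9, 106.8]
ee_rot: [0.991, 0.133, -0.007, 0.0]
contact_force: [-0.8, -0.5, -1.0]
gripper_width: 85.2
```

Run:
```python
from h import *
st,im,d,W=see('f')
for b in bottles(im,W): print(*b)
todo(553.7-4,-192.6-1,30,14.5)
```

```text
[ 36. 103.] 0.5 [543.8 -37.2] [  2.9 139.9] yaw -10.2 ztop 39.3
[290. 169.] 0.35 [ 553.2 -192.9] [71.9 32.7] yaw 13.6 ztop 32.2
[499. 179.] 0.36 [ 582.9 -322.8] [72.1 34.4] yaw 13.3 ztop 31.9
[443. 286.] 0.0 [ 501.4 -319.6] [18.6  7.9] yaw 58.6 ztop 31.5
[252. 344.] 0.38 [ 417.4 -201.3] [32.8 57.8] yaw -1.5 ztop 31.8
t 10.7 pos [ 523.3 -197.7  107.4] w 85.2 yaw 15.3 F [-0.   0.7 -0. ]
 shift now-axes [27.5  3.1 77.1]  shift goal-axes [26.6  2.6 77.4] turn [-0.001  0.013  0.015]
```

Request:
drive_tool(
  moves=[
    [[1, 0.016, 0.002, 0.01, 0, 0.013, 0.015], [1, 0.008, 0.0, 0.02, 0, 0, 0], [1, 0, 0, 0.025, 0, 0, 0], [1, 0, 0, 0.01, 0, 0, 0], [1, 0, 0, 0, 0, 0, 0], [1, 0, 0, 0, 0, 0, 0]],
  ],
)

```text
clock: 11.3
position: [553.4, -188.5, 40.9]
ee_rot: [0.991, 0.13, 0.002, 0.001]
contact_force: [0.2, 0.0, 0.2]
gripper_width: 85.5
```

Run:
```python
from h import *
todo(553.4-4,-192.8-1,4,14)
```

```text
t 11.3 pos [ 553.4 -188.5   40.9] w 85.5 yaw 15.0 F [0.2 0.  0.2]
 shift now-axes [-5.4  4.  36.9]  shift goal-axes [-5.2  4.2 36.9] turn [ 0.002 -0.004  0.017]
```

Request:
drive_tool(
  moves=[
    [[1, -0.004, 0.004, 0.014, 0, 0, 0.017], [1, 0, 0, 0.014, 0, 0, 0], [1, 0, 0, 0.006, 0, 0, 0], [1, 0, 0, 0, 0, 0, 0], [1, 0, 0, 0, 0, 0, 0]],
  ],
)

```text
clock: 11.8
position: [555.5, -193.0, 12.2]
ee_rot: [0.992, 0.123, 0.007, 0.002]
contact_force: [-1.0, -0.6, -0.1]
gripper_width: 85.0
```

Run:
```python
from h import *
todo(553.4-4,-192.8-1,4,14)
```

```text
t 11.8 pos [ 555.5 -193.    12.2] w 85.0 yaw 14.2 F [-1.  -0.6 -0.1]
 shift now-axes [-6.2 -0.8  8.1]  shift goal-axes [-6.1 -0.7  8.2] turn [ 0.006 -0.014  0.003]
```

Request:
drive_tool(
  moves=[
    [[1, -0.007, 0, 0.006, 0, -0.014, 0], [1, -0.001, 0, 0.002, 0, 0, 0], [0, 0, 0, 0, 0, 0, 0], [0, 0, 0, 0, 0, 0, 0], [0, 0, 0, 0, 0, 0, 0], [0, 0, 0, 0, 0, 0, 0], [0, 0, 0, 0, 0, 0, 0], [0, 0, 0, 0, 0, 0, 0]],
  ],
)

```text
clock: 12.6
position: [548.6, -195.4, 6.0]
ee_rot: [0.992, 0.124, 0.002, 0.004]
contact_force: [-0.3, 0.2, -1.0]
gripper_width: 31.0
```

Request:
drive_tool(
  moves=[
    [[0, 0, 0, -0.03, 0, 0, 0], [0, 0, 0, -0.03, 0, 0, 0.12], [0, 0, 0, -0.03, 0, 0, 0.12], [0, 0, 0, -0.02, 0, 0, 0.12], [0, 0, 0, 0, 0, 0, 0.06], [0, 0, 0, 0, 0, 0, 0], [0, 0, 0, 0, 0, 0, 0]],
  ],
)

```text
clock: 13.3
position: [545.7, -194.1, 117.4]
ee_rot: [0.996, -0.094, -0.001, 0.003]
contact_force: [-1.1, 0.3, -1.1]
gripper_width: 31.1
```

Run:
```python
from h import *
todo(*car(40,57),120,-10.2)
```

```text
t 13.3 pos [ 545.7 -194.1  117.4] w 31.1 yaw -10.8 F [-1.1  0.3 -1.1]
 shift now-axes [  25.7 -307.6   -4.5]  shift goal-axes [  29.1 -307.3   -2.6] turn [ 0.006  0.002 -0.011]
```

Request:
drive_tool(
  moves=[
    [[0, 0.006, -0.045, 0, 0.006, 0, -0.01], [0, 0.006, -0.045, 0, 0, 0, 0], [0, 0.006, -0.045, 0, 0, 0, 0], [0, 0.006, -0.045, 0, 0, 0, 0], [0, 0.003, -0.045, 0, 0, 0, 0], [0, 0, -0.04, 0, 0, 0, 0], [0, 0, -0.02, 0, 0, 0, 0], [0, 0, -0.01, 0, 0, 0, 0], [0, 0, 0, 0, 0, 0, 0], [0, 0, 0, 0, 0, 0, 0]],
  ],
)

```text
clock: 14.3
position: [622.8, 99.7, 106.5]
ee_rot: [0.996, -0.086, -0.009, 0.003]
contact_force: [0.0, -0.2, -2.5]
gripper_width: 31.4
```

Run:
```python
from h import *
todo(*car(38,57),75,-10.2)
```

```text
t 14.3 pos [622.8  99.7 106.5] w 31.4 yaw -9.9 F [ 0.  -0.2 -2.5]
 shift now-axes [ 3.9 -4.7 31.4]  shift goal-axes [ 3.3 -4.5 31.5] turn [0.007 0.018 0.005]
```

Request:
drive_tool(
  moves=[
    [[0, 0.003, -0.004, 0.01, 0.007, 0.015, 0.005], [0, -0.001, 0, 0.015, 0, -0.003, 0], [0, -0.001, 0, 0.015, 0, -0.003, 0], [0, -0.001, 0, 0.003, 0, 0, 0], [0, 0, 0, 0, 0, 0, 0], [0, 0, 0, 0, 0, 0, 0]],
  ],
)

```text
clock: 14.9
position: [621.3, 97.2, 59.8]
ee_rot: [0.996, -0.092, -0.007, 0.0]
contact_force: [0.3, -1.4, -1.3]
gripper_width: 31.0
```

Run:
```python
from h import *
todo(*car(38,57),13,-10.2)
```

```text
t 14.9 pos [621.3  97.2  59.8] w 31.0 yaw -10.5 F [ 0.3 -1.4 -1.3]
 shift now-axes [ 4.8 -7.4 46.7]  shift goal-axes [ 4.3 -7.2 46.8] turn [ 0.002  0.013 -0.006]
```

Request:
drive_tool(
  moves=[
    [[0, 0.004, -0.006, 0, 0, 0.01, 0], [0, 0, 0, 0, 0, 0, 0], [0, 0, 0, 0.012, 0, 0, 0], [0, 0, 0, 0.012, 0, 0, 0], [0, 0, 0, 0.01, 0, 0, 0], [0, 0, 0, 0, 0, 0, 0], [0, 0, 0, 0, 0, 0, 0]],
  ],
)

```text
clock: 15.6
position: [627.4, 103.2, 23.5]
ee_rot: [0.996, -0.092, -0.0, 0.001]
contact_force: [-0.4, 0.6, -0.9]
gripper_width: 30.9
```

Run:
```python
from h import *
todo(*car(38,57),13,-10.2)
```

```text
t 15.6 pos [627.4 103.2  23.5] w 30.9 yaw -10.5 F [-0.4  0.6 -0.9]
 shift now-axes [-0.7 -0.2 10.5]  shift goal-axes [-0.7 -0.2 10.5] turn [ 0.001  0.001 -0.005]
```

Request:
drive_tool(
  moves=[
    [[0, 0, 0, 0.005, 0, 0, 0], [0, 0, 0, 0.003, 0, 0, 0], [0, 0, 0, 0, 0, 0, 0], [0.48, 0, 0, 0, 0, 0, 0], [0.48, 0, 0, 0, 0, 0, 0], [0.48, 0, 0, 0, 0, 0, 0], [0.48, 0, 0, 0, 0, 0, 0]],
  ],
)

```text
clock: 16.3
position: [629.0, 102.8, 20.9]
ee_rot: [0.996, -0.09, 0.002, 0.001]
contact_force: [-1.3, -1.0, 1.4]
gripper_width: 41.2
```

Request:
drive_tool(
  moves=[
    [[0.48, 0, 0, -0.02, 0, 0, 0], [0.48, 0, 0, -0.03, 0, 0, 0], [0.48, 0, 0, -0.04, 0, 0, 0], [0.48, 0, 0, -0.03, 0, 0, 0], [1, 0, 0, -0.0, 0, 0, 0], [1, 0, 0, -0.0, 0, 0, 0]],
  ],
)

```text
clock: 16.9
position: [629.0, 104.4, 142.4]
ee_rot: [0.996, -0.09, 0.001, 0.0]
contact_force: [-0.4, 0.2, -1.0]
gripper_width: 68.6
```

Run:
```python
from h import *
st,im,d,W=see('g')
for b in bottles(im,W): print(*b)
todo(409.7-4,-201,130,-0.8)
```

```text
[368. 132.] 0.37 [670.1  38.6] [193.5   0.3] yaw 79.8 ztop 39.7
[294. 321.] 0.41 [566.9 132.1] [203.   94.2] yaw 24.1 ztop 39.5
[484. 234.] 0.43 [570.7 -37.2] [  3.2 153.5] yaw -9.9 ztop 39.4
[284. 197.] 0.36 [634.4 104.1] [32.2 71.4] yaw -11.0 ztop 37.1
[438. 200.] 0.36 [611.9  -7.5] [33.8 71.9] yaw -9.7 ztop 37.0
[ 11. 251.] 0.0 [629.8 320.4] [15.5  8.1] yaw 16.6 ztop 37.4
t 16.95 pos [629.4 104.4 142.6] w 75.6 yaw -10.3 F [ 0.7 -0.   0.8]
 shift now-axes [-165.4  340.5   12.4]  shift goal-axes [-219.4  308.4   12.6] turn [ 0.001 -0.003 -0.166]
```

View pics/g_wrist.png

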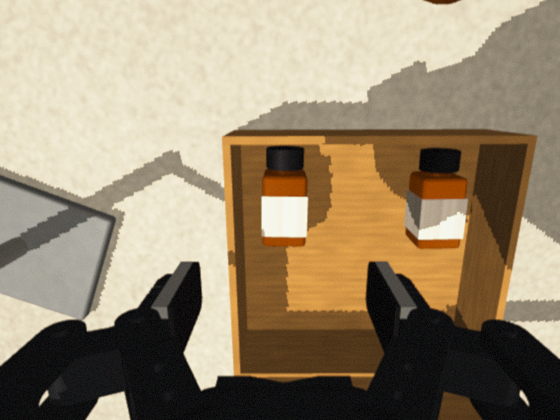

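Bottles at (284,197) and (438,200) lie flat in the far row. Next is the bottle at world (583,−323).

Request:
drive_tool(
  moves=[
    [[1, 0, 0.045, 0, 0, 0, 0], [1, 0, 0.045, 0, 0, 0, 0], [1, 0, 0.045, 0, 0, 0, 0], [1, 0, 0.045, 0, 0, 0, 0], [1, 0, 0.045, 0, 0, 0, 0], [1, 0, 0.045, 0, 0, 0, 0], [1, 0, 0.045, 0, 0, 0, -0.1], [1, 0, 0.03, 0, 0, 0, -0.14], [1, 0, 0, 0, 0, 0, -0.14], [1, 0, 0, 0, 0, 0, -0.04], [1, 0, 0, 0, 0, 0, 0]],
  ],
)

```text
clock: 18.05
position: [563.0, -246.9, 125.1]
ee_rot: [0.992, 0.129, -0.011, -0.002]
contact_force: [0.1, -0.1, 0.3]
gripper_width: 85.6
```

Run:
```python
from h import *
st,im,d,W=see('i')
for b in bottles(im,W): print(*b)
todo(582.9-4,-323-1,60,14)
```

```text
[ 8. 37.] 0.51 [623.6 -51.8] [ 2.8 45.1] yaw -10.3 ztop 27.7
[554. 157.] 0.0 [ 641.6 -414.7] [29.5  2.1] yaw 24.2 ztop 23.7
[398. 207.] 0.35 [ 583.3 -322.5] [71.6 33.5] yaw 14.7 ztop 32.0
[343. 333.] 0.0 [ 468.2 -319.1] [73.  32.6] yaw -157.7 ztop 32.0
[515. 325.] 0.13 [ 513.3 -447.4] [23.  23.3] yaw 100.4 ztop 28.4
[188. 355.] 0.37 [ 417.8 -201.4] [32.5 57.5] yaw -1.7 ztop 31.8
t 18.1 pos [ 562.9 -246.6  124.9] w 85.8 yaw 14.8 F [ 0.1 -0.2 -0.2]
 shift now-axes [-2.8 79.4 64.4]  shift goal-axes [-3.2 79.  64.9] turn [-0.007  0.022  0.014]
```

Request:
drive_tool(
  moves=[
    [[1, -0.002, 0.03, 0.01, -0.007, 0.02, 0.01], [1, 0, 0.03, 0.02, 0, 0, 0], [1, 0, 0.015, 0.02, 0, 0, 0], [1, 0, 0, 0.01, 0, 0, 0], [1, 0, 0, 0, 0, 0, 0], [1, 0, 0, 0, 0, 0, 0]],
  ],
)

```text
clock: 18.7
position: [580.3, -318.3, 60.1]
ee_rot: [0.992, 0.124, -0.002, -0.001]
contact_force: [-0.1, 0.5, 0.1]
gripper_width: 85.4
```

Run:
```python
from h import *
todo(583.2-4,-322.8-1,4,14)
```

```text
t 18.7 pos [ 580.3 -318.3   60.1] w 85.4 yaw 14.2 F [-0.1  0.5  0.1]
 shift now-axes [-2.2  5.2 56.1]  shift goal-axes [-2.4  5.1 56.1] turn [-0.002  0.004  0.003]
```

Request:
drive_tool(
  moves=[
    [[1, -0.003, 0.005, 0.014, 0, 0, 0], [1, -0.001, 0, 0.015, 0, -0.004, 0], [1, -0.001, 0, 0.012, 0, -0.004, 0], [1, -0.001, 0, 0.004, 0, 0, 0], [1, 0, 0, 0, 0, 0, 0], [1, 0, 0, 0, 0, 0, 0]],
  ],
)

```text
clock: 19.3
position: [576.0, -322.8, 13.2]
ee_rot: [0.992, 0.125, -0.006, 0.0]
contact_force: [0.1, -0.2, 0.0]
gripper_width: 85.3
```

Run:
```python
from h import *
todo(583.2-4,-322.8-1,4,14)
```

```text
t 19.3 pos [ 576.  -322.8   13.2] w 85.3 yaw 14.4 F [ 0.1 -0.2  0. ]
 shift now-axes [2.9 1.7 9.2]  shift goal-axes [2.8 1.7 9.2] turn [-0.001  0.011  0.006]
```

Request:
drive_tool(
  moves=[
    [[1, 0.002, 0.002, 0.006, 0, 0.009, 0], [1, 0, 0, 0.003, 0, 0, 0], [0, 0, 0, 0, 0, 0, 0], [0, 0, 0, 0, 0, 0, 0], [0, 0, 0, 0, 0, 0, 0], [0, 0, 0, 0, 0, 0, 0], [0, 0, 0, 0, 0, 0, 0], [0, 0, 0, 0, 0, 0, 0]],
  ],
)

```text
clock: 20.1
position: [580.1, -324.9, 5.7]
ee_rot: [0.992, 0.125, 0.001, 0.001]
contact_force: [0.4, 0.1, -1.5]
gripper_width: 31.0
```

Request:
drive_tool(
  moves=[
    [[0, 0, 0, -0.03, 0, 0, 0], [0, 0, 0, -0.03, 0, 0, 0.12], [0, 0, 0, -0.03, 0, 0, 0.12], [0, 0, 0, -0.02, 0, 0, 0.12], [0, 0, 0, 0, 0, 0, 0.06], [0, 0, 0, 0, 0, 0, 0], [0, 0, 0, 0, 0, 0, 0]],
  ],
)

```text
clock: 20.8
position: [577.5, -323.9, 116.8]
ee_rot: [0.996, -0.093, -0.002, -0.001]
contact_force: [-0.1, 1.1, -0.6]
gripper_width: 30.9
```

Run:
```python
from h import *
todo(*car(38,1.5),120,-10.2)
```

```text
t 20.8 pos [ 577.5 -323.9  116.8] w 30.9 yaw -10.6 F [-0.1  1.1 -0.6]
 shift now-axes [ -30.1 -373.7   -2.5]  shift goal-axes [ -27.2 -374.    -3.2] turn [-0.001  0.005 -0.008]
```

Request:
drive_tool(
  moves=[
    [[0, -0.003, -0.045, 0, 0, 0.005, -0.008], [0, -0.003, -0.045, 0, 0, 0, 0], [0, -0.003, -0.045, 0, 0, 0, 0], [0, -0.003, -0.045, 0, 0, 0, 0], [0, -0.003, -0.045, 0, 0, 0, 0], [0, -0.003, -0.045, 0, 0, 0, 0], [0, -0.003, -0.045, 0, 0, 0, 0], [0, -0.002, -0.03, 0, 0, 0, 0], [0, 0, -0.02, 0, 0, 0, 0], [0, 0, 0, 0, 0, 0, 0], [0, 0, 0, 0, 0, 0, 0]],
  ],
)

```text
clock: 21.9
position: [615.2, 52.0, 106.4]
ee_rot: [0.996, -0.083, -0.008, 0.001]
contact_force: [0.5, -0.5, -0.2]
gripper_width: 30.8
```

Run:
```python
from h import *
todo(*car(39,2),75,-10.2)
```

```text
t 21.9 pos [615.2  52.  106.4] w 30.8 yaw -9.6 F [ 0.5 -0.5 -0.2]
 shift now-axes [ 3.8  2.1 31.4]  shift goal-axes [ 3.3  2.2 31.4] turn [0.004 0.016 0.011]
```

Request:
drive_tool(
  moves=[
    [[0, 0.003, 0.002, 0.01, 0.004, 0.015, 0.011], [0, -0.001, 0, 0.014, 0, -0.002, 0], [0, 0, 0, 0.008, 0, -0.002, 0], [0, 0, 0, 0, 0, 0, 0], [0, 0, 0, 0, 0, 0, 0]],
  ],
)

```text
clock: 22.4
position: [615.1, 45.7, 70.8]
ee_rot: [0.996, -0.09, -0.005, 0.001]
contact_force: [-0.6, -0.3, -1.7]
gripper_width: 30.9
```

Run:
```python
from h import *
todo(*car(39,2),13,-10.2)
```

```text
t 22.4 pos [615.1  45.7  70.8] w 30.9 yaw -10.4 F [-0.6 -0.3 -1.7]
 shift now-axes [ 2.8 -4.1 57.8]  shift goal-axes [ 2.2 -4.  57.8] turn [ 0.002  0.009 -0.003]
```

Request:
drive_tool(
  moves=[
    [[0, 0.002, -0.003, 0, 0, 0.009, 0], [0, 0, 0, 0, 0, 0, 0], [0, 0, 0, 0.015, 0, 0, 0], [0, 0, 0, 0.01, 0, 0, 0], [0, 0, 0, 0, 0, 0, 0], [0, 0, 0, 0, 0, 0, 0]],
  ],
)

```text
clock: 23.0
position: [619.9, 48.8, 47.6]
ee_rot: [0.996, -0.09, 0.003, 0.0]
contact_force: [0.6, -0.2, 0.0]
gripper_width: 31.4
```

Run:
```python
from h import *
todo(*car(39,2),13,-10.2)
```

```text
t 23.0 pos [619.9  48.8  47.6] w 31.4 yaw -10.3 F [ 0.6 -0.2  0. ]
 shift now-axes [-2.1 -0.1 34.6]  shift goal-axes [-1.9 -0.1 34.6] turn [ 0.    -0.006 -0.002]
```

Request:
drive_tool(
  moves=[
    [[0, -0.002, 0, 0.01, 0, -0.006, 0], [0, 0, 0, 0.01, 0, 0, 0], [0, 0, 0, 0.008, 0, 0, 0], [0, 0, 0, 0.002, 0, 0, 0], [0, 0, 0, 0, 0, 0, 0], [0, 0, 0, 0, 0, 0, 0]],
  ],
)

```text
clock: 23.6
position: [618.3, 49.3, 15.5]
ee_rot: [0.996, -0.09, -0.0, 0.0]
contact_force: [-0.1, -0.6, -1.0]
gripper_width: 31.0
```

Run:
```python
from h import *
todo(*car(39,2),13,-10.2)
```

```text
t 23.6 pos [618.3  49.3  15.5] w 31.0 yaw -10.3 F [-0.1 -0.6 -1. ]
 shift now-axes [-0.3  0.1  2.5]  shift goal-axes [-0.3  0.1  2.5] turn [ 0.     0.    -0.001]
```

Request:
drive_tool(
  moves=[
    [[0, 0, 0, 0.002, 0, 0, 0], [0.48, 0, 0, 0, 0, 0, 0], [0.48, 0, 0, 0, 0, 0, 0], [0.48, 0, 0, 0, 0, 0, 0], [0.48, 0, 0, 0, 0, 0, 0], [0.48, 0, 0, -0.02, 0, 0, 0], [0.48, 0, 0, -0.03, 0, 0, 0], [0.48, 0, 0, -0.04, 0, 0, 0], [0.48, 0, 0, -0.03, 0, 0, 0], [1, 0, 0, -0.0, 0, 0, 0], [1, 0, 0, -0.0, 0, 0, 0]],
  ],
)

```text
clock: 24.7
position: [618.9, 49.3, 139.4]
ee_rot: [0.996, -0.089, 0.001, -0.0]
contact_force: [0.5, 0.3, -0.4]
gripper_width: 68.7
```

Run:
```python
from h import *
st,im,d,W=see('j')
for b in bottles(im,W): print(*b)
todo(409.7-4,-201,130,-0.8)
```

```text
[288. 132.] 0.38 [670.1  38.6] [193.3   0.3] yaw 79.8 ztop 39.5
[161. 207.] 0.42 [629.4 139.3] [  1.4 100.8] yaw -10.2 ztop 39.4
[414. 209.] 0.38 [595.7 -41.6] [  1.7 103.7] yaw -10.3 ztop 39.6
[208. 198.] 0.36 [634.  104.3] [32.9 72.2] yaw -11.0 ztop 37.2
[284. 201.] 0.36 [622.   50.2] [32.4 71.8] yaw -10.9 ztop 37.2
[364. 201.] 0.36 [612.2  -7.4] [33.  71.3] yaw -9.3 ztop 37.0
[283. 349.] 0.43 [498.4  72.7] [162.8   3.2] yaw 79.8 ztop 39.4
t 24.75 pos [619.3  49.2 139.7] w 75.4 yaw -10.2 F [ 0.2  0.4 -0.6]
 shift now-axes [-165.7  284.2    9.1]  shift goal-axes [-210.1  253.2    9.7] turn [-0.    -0.003 -0.165]
```

View pics/j_wrist.png

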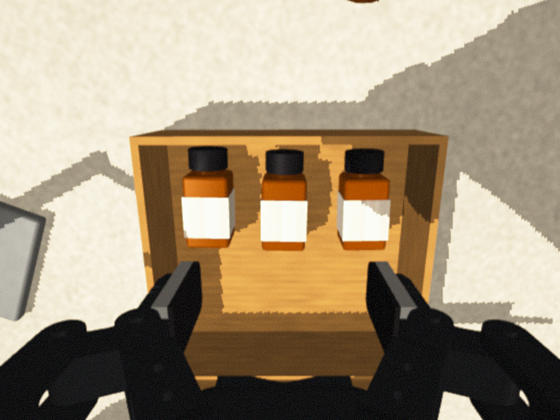

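Three bottles lie flat in the far row at (208,198), (284,201) and (364,201). Next is the bottle at world (489,−458).

Request:
drive_tool(
  moves=[
    [[1, -0.002, 0.045, 0, 0, 0, 0], [1, -0.003, 0.045, 0, 0, 0, 0], [1, -0.003, 0.045, 0, 0, 0, 0], [1, -0.003, 0.045, 0, 0, 0, 0], [1, -0.003, 0.045, 0, 0, 0, 0], [1, -0.003, 0.045, 0, 0, 0, 0], [1, -0.003, 0.045, 0, 0, 0, 0], [1, -0.003, 0.045, 0, 0, 0, 0], [1, -0.003, 0.045, 0, 0, 0, -0.1], [1, 0, 0.03, 0, 0, 0, -0.14], [1, 0, 0, 0, 0, 0, -0.14], [1, 0, 0, 0, 0, 0, -0.11], [1, 0, 0, 0, 0, 0, 0]],
  ],
)

```text
clock: 26.05
position: [508.1, -389.3, 119.7]
ee_rot: [0.986, 0.165, -0.013, -0.006]
contact_force: [-0.4, 1.2, 0.9]
gripper_width: 85.3
```

Run:
```python
from h import *
st,im,d,W=see('k')
for b in bottles(im,W): print(*b)
todo(488.7-4,-458-1,60,17.5)
```

```text
[460.  20.] 0.0 [ 650.2 -450. ] [24.3 74.4] yaw -71.0 ztop 32.2
[174. 222.] 0.0 [ 467.9 -319.3] [72.5 33.5] yaw -157.8 ztop 32.2
[ 13. 246.] 0.33 [ 410.7 -212.7] [73.5 15. ] yaw 9.2 ztop 31.7
[368. 262.] 0.37 [ 488.9 -457.5] [72.7 32.7] yaw 17.4 ztop 32.0
t 26.1 pos [ 508.1 -389.   119.6] w 85.9 yaw 18.9 F [-0.3 -0.5 -0.5]
 shift now-axes [-43.4  59.7  59.6]  shift goal-axes [-43.3  59.8  59.6] turn [-0.016  0.024  0.024]
```

Request:
drive_tool(
  moves=[
    [[1, -0.015, 0.02, 0.01, -0.016, 0.024, 0.024], [1, -0.015, 0.02, 0.015, 0, 0, 0], [1, -0.01, 0.015, 0.02, 0, 0, 0], [1, 0, 0, 0.01, 0, 0, 0], [1, 0, 0, 0, 0, 0, 0], [1, 0, 0, 0, 0, 0, 0]],
  ],
)

```text
clock: 26.7
position: [487.1, -451.9, 60.4]
ee_rot: [0.989, 0.148, -0.001, -0.001]
contact_force: [0.8, -0.6, 0.4]
gripper_width: 85.6
```

Run:
```python
from h import *
todo(488.9-4,-457.6-1,4,17.5)
```

```text
t 26.7 pos [ 487.1 -451.9   60.4] w 85.6 yaw 17.1 F [ 0.8 -0.6  0.4]
 shift now-axes [-4.   5.9 56.3]  shift goal-axes [-4.1  5.7 56.4] turn [-0.003  0.001 -0.008]
```

Request:
drive_tool(
  moves=[
    [[1, -0.004, 0.005, 0.014, 0, 0, 0], [1, 0, 0, 0.015, 0, 0, 0], [1, 0, 0, 0.012, 0, 0, 0], [1, 0, 0, 0.006, 0, 0, 0], [1, 0, 0, 0, 0, 0, 0], [1, 0, 0, 0, 0, 0, 0]],
  ],
)

```text
clock: 27.3
position: [486.5, -456.4, 10.6]
ee_rot: [0.989, 0.149, -0.0, -0.001]
contact_force: [-0.1, 0.7, 0.3]
gripper_width: 85.1
```

Run:
```python
from h import *
todo(488.9-4,-457.6-1,4,17.5)
```

```text
t 27.3 pos [ 486.5 -456.4   10.6] w 85.1 yaw 17.2 F [-0.1  0.7  0.3]
 shift now-axes [-2.2  1.7  6.6]  shift goal-axes [-2.2  1.6  6.6] turn [-0.001  0.    -0.005]
```

Request:
drive_tool(
  moves=[
    [[1, -0.002, 0.002, 0.006, 0, 0, 0], [1, 0, 0, 0.001, 0, 0, 0], [0, 0, 0, 0, 0, 0, 0], [0, 0, 0, 0, 0, 0, 0], [0, 0, 0, 0, 0, 0, 0], [0, 0, 0, 0, 0, 0, 0], [0, 0, 0, 0, 0, 0, 0], [0, 0, 0, 0, 0, 0, 0]],
  ],
)

```text
clock: 28.1
position: [486.1, -459.8, 5.3]
ee_rot: [0.989, 0.15, 0.001, 0.001]
contact_force: [0.4, 0.1, -0.4]
gripper_width: 30.9
```

Request:
drive_tool(
  moves=[
    [[0, 0, 0, -0.03, 0, 0, 0], [0, 0, 0, -0.03, 0, 0, 0.12], [0, 0, 0, -0.03, 0, 0, 0.12], [0, 0, 0, -0.02, 0, 0, 0.12], [0, 0, 0, 0, 0, 0, 0.1], [0, 0, 0, 0, 0, 0, 0], [0, 0, 0, 0, 0, 0, 0]],
  ],
)

```text
clock: 28.8
position: [483.6, -457.9, 115.7]
ee_rot: [0.996, -0.088, -0.002, -0.002]
contact_force: [0.3, -0.4, -1.5]
gripper_width: 31.1
```

Run:
```python
from h import *
todo(*car(-42,40),120,-10.2)
todo(*car(-42,-40),120,-10.2)
```

```text
t 28.8 pos [ 483.6 -457.9  115.7] w 31.1 yaw -10.1 F [ 0.3 -0.4 -1.5]
 shift now-axes [ -37.9 -561.1   -2. ]  shift goal-axes [ -38.5 -561.    -4.3] turn [-0.004  0.005  0.001]
t 28.8 pos [ 483.6 -457.9  115.7] w 31.1 yaw -10.1 F [ 0.3 -0.4 -1.5]
 shift now-axes [ -38.  -481.1   -2.3]  shift goal-axes [ -38.5 -481.    -4.3] turn [-0.004  0.005  0.001]
```

Request:
drive_tool(
  moves=[
    [[0, -0.004, -0.045, 0, 0, 0.005, 0], [0, -0.004, -0.045, 0, 0, 0, 0], [0, -0.004, -0.045, 0, 0, 0, 0], [0, -0.004, -0.045, 0, 0, 0, 0], [0, -0.004, -0.045, 0, 0, 0, 0], [0, -0.004, -0.045, 0, 0, 0, 0], [0, -0.004, -0.045, 0, 0, 0, 0], [0, -0.004, -0.045, 0, 0, 0, 0], [0, -0.002, -0.045, 0, 0, 0, 0], [0, 0, -0.04, 0, 0, 0, 0], [0, 0, -0.02, 0, 0, 0, 0], [0, 0, 0, 0, 0, 0, 0], [0, 0, 0, 0, 0, 0, 0]],
  ],
)

```text
clock: 30.1
position: [524.7, 22.8, 107.1]
ee_rot: [0.997, -0.077, -0.008, -0.001]
contact_force: [-0.8, -0.4, -2.4]
gripper_width: 31.1
```

Run:
```python
from h import *
todo(*car(-42,40),75,-10.2)
```

```text
t 30.1 pos [524.7  22.8 107.1] w 31.1 yaw -8.9 F [-0.8 -0.4 -2.4]
 shift now-axes [  8.6 -80.4  32.1]  shift goal-axes [  6.2 -80.6  32.1] turn [-0.001  0.016  0.023]
```

Request:
drive_tool(
  moves=[
    [[0, 0.006, -0.03, 0, 0, 0.015, 0.02], [0, 0, -0.03, 0, 0, 0, 0], [0, 0, -0.013, 0, 0, 0, 0], [0, 0, 0, 0.01, 0, 0, 0], [0, 0, 0, 0.01, 0, 0, 0], [0, 0, 0, 0, 0, 0, 0], [0, 0, 0, 0, 0, 0, 0]],
  ],
)

```text
clock: 30.8
position: [539.8, 86.9, 82.3]
ee_rot: [0.996, -0.091, -0.004, 0.002]
contact_force: [-0.1, 0.2, -0.9]
gripper_width: 30.8
```

Run:
```python
from h import *
todo(*car(-42,40),13,-10.2)
st,im,d,W=see('l')
```

```text
t 30.8 pos [539.8  86.9  82.3] w 30.8 yaw -10.5 F [-0.1  0.2 -0.9]
 shift now-axes [  3.1 -15.1  69.2]  shift goal-axes [  2.6 -14.8  69.3] turn [ 0.004  0.008 -0.005]
```

View pics/l_wrist.png

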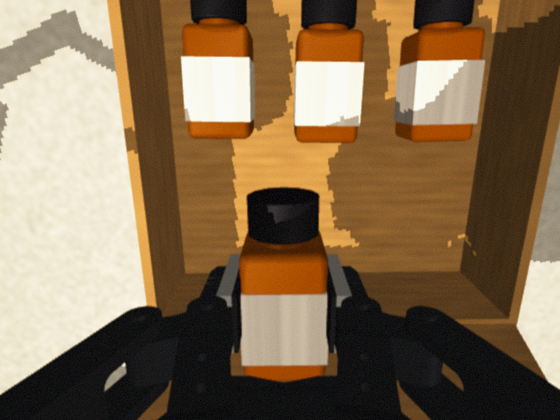

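The held bottle is at (283,280), square to the carton, with the three in the far row ahead of it. I'll shift it sideways and lower it.

Request:
drive_tool(
  moves=[
    [[0, 0.002, -0.013, 0, 0.004, 0.008, 0], [0, 0, 0, 0, 0, 0, 0], [0, 0, 0, 0.015, 0, 0, 0], [0, 0, 0, 0.015, 0, 0, 0], [0, 0, 0, 0.013, 0, 0, 0], [0, 0, 0, 0, 0, 0, 0], [0, 0, 0, 0, 0, 0, 0]],
  ],
)

```text
clock: 31.55
position: [546.9, 101.4, 40.9]
ee_rot: [0.996, -0.091, 0.003, -0.002]
contact_force: [0.7, -0.3, -1.5]
gripper_width: 31.1
```

Run:
```python
from h import *
todo(*car(-42,40),13,-10.2)
```

```text
t 31.55 pos [546.9 101.4  40.9] w 31.1 yaw -10.4 F [ 0.7 -0.3 -1.5]
 shift now-axes [-1.9  0.8 27.8]  shift goal-axes [-1.8  0.7 27.9] turn [-0.004 -0.006 -0.004]
```

Request:
drive_tool(
  moves=[
    [[0, -0.002, 0, 0.008, 0, -0.006, 0], [0, 0, 0, 0.008, 0, 0, 0], [0, 0, 0, 0.005, 0, 0, 0], [0, 0, 0, 0.003, 0, 0, 0], [0, 0, 0, 0, 0, 0, 0], [0, 0, 0, 0, 0, 0, 0]],
  ],
)

```text
clock: 32.15
position: [546.2, 102.6, 16.8]
ee_rot: [0.996, -0.091, 0.002, -0.003]
contact_force: [0.3, -0.3, -1.5]
gripper_width: 31.0
```

Run:
```python
from h import *
todo(*car(-42,40),13,-10.2)
```

```text
t 32.15 pos [546.2 102.6  16.8] w 31.0 yaw -10.4 F [ 0.3 -0.3 -1.5]
 shift now-axes [-0.8  1.8  3.7]  shift goal-axes [-0.8  1.7  3.8] turn [-0.006 -0.003 -0.003]
```

Request:
drive_tool(
  moves=[
    [[0, -0.001, 0.001, 0.004, 0, 0, 0], [0, 0, 0, 0, 0, 0, 0], [0.5, 0, 0, 0, 0, 0, 0], [0.5, 0, 0, 0, 0, 0, 0], [0.5, 0, 0, 0, 0, 0, 0], [0.5, 0, 0, 0, 0, 0, 0], [0.5, 0, 0, -0.02, 0, 0, 0], [0.5, 0, 0, -0.03, 0, 0, 0], [0.5, 0, 0, -0.04, 0, 0, 0], [0.5, 0, 0, -0.03, 0, 0, 0], [1, 0, 0, -0.0, 0, 0, 0], [1, 0, 0, -0.0, 0, 0, 0]],
  ],
)

```text
clock: 33.35
position: [545.0, 101.1, 138.0]
ee_rot: [0.996, -0.09, 0.002, -0.003]
contact_force: [0.0, -1.5, -0.4]
gripper_width: 70.5
```

Run:
```python
from h import *
st,im,d,W=see('m')
for b in bottles(im,W): print(*b)
todo(409.7-4,-201,130,-0.8)
```

```text
[354. 148.] 0.39 [581.1  54.1] [185.7 171.8] yaw 79.8 ztop 38.8
[257.  78.] 0.36 [633.8 104.4] [32.7 72.1] yaw -11.3 ztop 37.3
[342.  82.] 0.36 [621.6  50.3] [32.9 71.8] yaw -11.1 ztop 37.2
[429.  82.] 0.36 [611.7  -7.4] [34.  71.7] yaw -9.6 ztop 37.1
t 33.4 pos [545.3 101.1 138.1] w 77.0 yaw -10.4 F [-0.5  0.5  0.5]
 shift now-axes [-83.1 322.3   5.7]  shift goal-axes [-135.4  304.     8.1] turn [-0.006 -0.005 -0.167]
```

View pics/m_wrist.png

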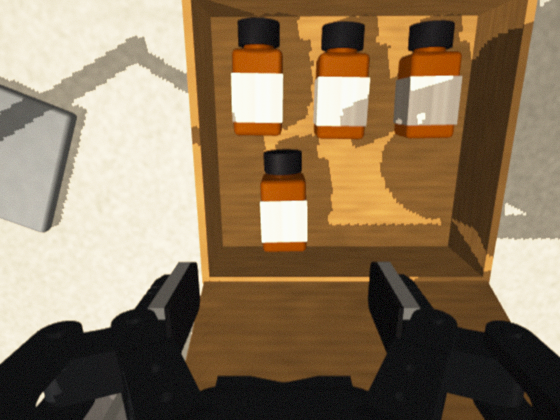

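The fourth bottle lies flat at (284,205). The last one is at world (410,−201).

Request:
drive_tool(
  moves=[
    [[1, 0, 0.045, 0, 0, 0, 0], [1, 0, 0.045, 0, 0, 0, 0], [1, 0, 0.045, 0, 0, 0, 0], [1, 0, 0.045, 0, 0, 0, 0], [1, 0, 0.045, 0, 0, 0, 0], [1, -0.015, 0.045, 0, 0, 0, 0], [1, -0.025, 0.03, 0, 0, 0, -0.08], [1, -0.02, 0.01, 0, 0, 0, -0.08], [1, 0, 0, 0, 0, 0, 0], [1, 0, 0, 0, 0, 0, 0]],
  ],
)

```text
clock: 34.4
position: [421.8, -204.9, 123.4]
ee_rot: [1.0, -0.007, -0.009, -0.003]
contact_force: [0.6, 1.0, 0.4]
gripper_width: 85.4
```

Run:
```python
from h import *
st,im,d,W=see('n')
for b in bottles(im,W): print(*b)
todo(409.7-4,-201,60,-0.8)
```

```text
[ 9. 69.] 0.49 [514.3 -32.1] [ 3.6 78.1] yaw -9.7 ztop 29.8
[458. 132.] 0.0 [ 467.9 -319.3] [72.4 33.9] yaw -157.7 ztop 32.1
[281. 223.] 0.35 [ 409.8 -201.1] [32.3 72.2] yaw -1.2 ztop 32.1
t 34.45 pos [ 421.7 -204.5  123.3] w 85.3 yaw -0.7 F [-0.1 -0.8 -0.2]
 shift now-axes [-14.9  -2.9  63.6]  shift goal-axes [-16.1  -3.3  63.3] turn [-0.006  0.019  0.001]
```

Request:
drive_tool(
  moves=[
    [[1, -0.01, -0.003, 0.01, -0.006, 0.019, 0], [1, -0.004, 0, 0.02, 0, 0, 0], [1, 0, 0, 0.02, 0, 0, 0], [1, 0, 0, 0.01, 0, 0, 0], [1, 0, 0, 0, 0, 0, 0], [1, 0, 0, 0, 0, 0, 0]],
  ],
)

```text
clock: 35.05
position: [413.8, -197.9, 60.5]
ee_rot: [1.0, -0.004, 0.002, 0.001]
contact_force: [0.9, -0.3, 0.6]
gripper_width: 85.2
```

Run:
```python
from h import *
todo(409.8-4,-201,4,-1)
```

```text
t 35.05 pos [ 413.8 -197.9   60.5] w 85.2 yaw -0.4 F [ 0.9 -0.3  0.6]
 shift now-axes [-8.1  3.1 56.5]  shift goal-axes [-7.9  3.3 56.5] turn [ 0.002 -0.003  0.01 ]
```

Request:
drive_tool(
  moves=[
    [[1, -0.008, 0.003, 0.014, 0, -0.003, 0.01], [1, 0, 0, 0.015, 0, 0, 0], [1, 0, 0, 0.012, 0, 0, 0], [1, 0, 0, 0.006, 0, 0, 0], [1, 0, 0, 0, 0, 0, 0], [1, 0, 0, 0, 0, 0, 0]],
  ],
)

```text
clock: 35.65
position: [412.6, -200.1, 15.6]
ee_rot: [1.0, -0.007, 0.005, 0.002]
contact_force: [-0.7, 0.6, -0.3]
gripper_width: 85.4
```

Run:
```python
from h import *
todo(409.8-4,-201,4,-1)
```

```text
t 35.65 pos [ 412.6 -200.1   15.6] w 85.4 yaw -0.8 F [-0.7  0.6 -0.3]
 shift now-axes [-6.9  0.9 11.6]  shift goal-axes [-6.8  1.  11.6] turn [ 0.003 -0.01   0.004]
```

Request:
drive_tool(
  moves=[
    [[1, -0.008, 0.001, 0.008, 0, -0.01, 0], [1, -0.001, 0, 0.003, 0, 0, 0], [0, 0, 0, 0, 0, 0, 0], [0, 0, 0, 0, 0, 0, 0], [0, 0, 0, 0, 0, 0, 0], [0, 0, 0, 0, 0, 0, 0], [0, 0, 0, 0, 0, 0, 0], [0, 0, 0, 0, 0, 0, 0]],
  ],
)

```text
clock: 36.45
position: [404.5, -201.4, 5.8]
ee_rot: [1.0, -0.007, 0.002, 0.002]
contact_force: [0.5, -0.7, -1.7]
gripper_width: 30.6
```

Request:
drive_tool(
  moves=[
    [[0, 0, 0, -0.03, 0, 0, 0], [0, 0, 0, -0.03, 0, 0, 0.06], [0, 0, 0, -0.03, 0, 0, 0.06], [0, 0, 0, -0.02, 0, 0, 0.04], [0, 0, 0, 0, 0, 0, 0], [0, 0, 0, 0, 0, 0, 0]],
  ],
)

```text
clock: 37.05
position: [402.0, -200.4, 117.6]
ee_rot: [0.996, -0.09, -0.001, 0.001]
contact_force: [-0.2, -0.2, -0.8]
gripper_width: 31.0
```

Run:
```python
from h import *
todo(*car(-42,-35),120,-10.2)
```

```text
t 37.05 pos [ 402.  -200.4  117.6] w 31.0 yaw -10.3 F [-0.2 -0.2 -0.8]
 shift now-axes [  86.9 -247.1   -3.2]  shift goal-axes [  87.4 -247.    -2.4] turn [ 0.003  0.002 -0.002]
```

Request:
drive_tool(
  moves=[
    [[0, 0.04, -0.01, 0, 0, 0, 0], [0, 0.035, -0.02, 0, 0, 0, 0], [0, 0.012, -0.04, 0, 0, 0, 0], [0, 0.003, -0.045, 0, 0, 0, 0], [0, 0, -0.045, 0, 0, 0, 0], [0, 0, -0.04, 0, 0, 0, 0], [0, 0, -0.02, 0, 0, 0, 0], [0, 0, 0, 0, 0, 0, 0], [0, 0, 0, 0, 0, 0, 0]],
  ],
)

```text
clock: 37.95
position: [526.6, 7.0, 100.3]
ee_rot: [0.996, -0.09, -0.014, 0.004]
contact_force: [-0.3, 0.4, -1.3]
gripper_width: 31.1
```

Run:
```python
from h import *
todo(*car(-42,-35),75,-10.2)
```

```text
t 37.95 pos [526.6   7.  100.3] w 31.1 yaw -10.3 F [-0.3  0.4 -1.3]
 shift now-axes [  2.1 -21.   25. ]  shift goal-axes [  1.5 -20.7  25.3] turn [ 0.01   0.028 -0.002]
```

Request:
drive_tool(
  moves=[
    [[0, 0.002, -0.017, 0, 0.01, 0.028, 0], [0, 0, 0, 0, 0, 0, 0], [0, 0, 0, 0.01, 0, 0, 0], [0, 0, 0, 0.01, 0, 0, 0], [0, 0, 0, 0, 0, 0, 0], [0, 0, 0, 0, 0, 0, 0]],
  ],
)

```text
clock: 38.55
position: [528.1, 17.7, 74.4]
ee_rot: [0.996, -0.093, -0.004, 0.002]
contact_force: [0.3, 0.1, -0.4]
gripper_width: 30.7
```

Run:
```python
from h import *
todo(*car(-42,-35),13,-10.2)
```

```text
t 38.55 pos [528.1  17.7  74.4] w 30.7 yaw -10.7 F [ 0.3  0.1 -0.4]
 shift now-axes [  2.3 -10.3  61.3]  shift goal-axes [  1.9 -10.   61.4] turn [ 0.004  0.009 -0.009]
```

Request:
drive_tool(
  moves=[
    [[0, 0.002, -0.009, 0, 0.004, 0.009, -0.009], [0, 0, 0, 0, 0, 0, 0], [0, 0, 0, 0.015, 0, 0, 0], [0, 0, 0, 0.01, 0, 0, 0], [0, 0, 0, 0, 0, 0, 0], [0, 0, 0, 0, 0, 0, 0]],
  ],
)

```text
clock: 39.15
position: [533.7, 27.2, 49.9]
ee_rot: [0.996, -0.088, 0.002, -0.001]
contact_force: [-0.3, 0.1, -1.1]
gripper_width: 31.0
```

Run:
```python
from h import *
todo(*car(-42,-35),13,-10.2)
```

```text
t 39.15 pos [533.7  27.2  49.9] w 31.0 yaw -10.1 F [-0.3  0.1 -1.1]
 shift now-axes [-2.1  0.4 36.9]  shift goal-axes [-1.9  0.4 36.9] turn [-0.002 -0.004  0.002]
```

Request:
drive_tool(
  moves=[
    [[0, -0.004, 0, 0.01, 0, -0.004, 0], [0, 0, 0, 0.012, 0, 0, 0], [0, 0, 0, 0.008, 0, 0, 0], [0, 0, 0, 0.003, 0, 0, 0], [0, 0, 0, 0, 0, 0, 0], [0, 0, 0, 0, 0, 0, 0]],
  ],
)

```text
clock: 39.75
position: [530.0, 28.1, 14.5]
ee_rot: [0.996, -0.088, 0.0, -0.001]
contact_force: [-0.5, -0.0, -0.5]
gripper_width: 30.6
```

Run:
```python
from h import *
todo(*car(-42,-35),13,-10.2)
```

```text
t 39.75 pos [530.   28.1  14.5] w 30.6 yaw -10.1 F [-0.5 -0.  -0.5]
 shift now-axes [1.9 0.6 1.5]  shift goal-axes [2.  0.6 1.5] turn [-0.002 -0.001  0.002]
```

Request:
drive_tool(
  moves=[
    [[0, 0, 0, 0.002, 0, 0, 0], [0, 0, 0, 0, 0, 0, 0], [0.5, 0, 0, 0, 0, 0, 0], [0.5, 0, 0, 0, 0, 0, 0], [0.5, 0, 0, 0, 0, 0, 0], [0.5, 0, 0, 0, 0, 0, 0], [0.5, 0, 0, -0.02, 0, 0, 0], [0.5, 0, 0, -0.03, 0, 0, 0], [0.5, 0, 0, -0.04, 0, 0, 0], [0.5, 0, 0, -0.04, 0, 0, 0], [0.5, 0, 0, -0.04, 0, 0, 0], [0.5, 0, 0, -0.04, 0, 0, 0], [0.5, 0, 0, 0, 0, 0, 0]],
  ],
)

```text
clock: 41.05
position: [530.0, 27.4, 232.0]
ee_rot: [0.996, -0.088, 0.001, -0.0]
contact_force: [0.0, 0.3, 0.4]
gripper_width: 43.0
```

Run:
```python
from h import *
st,im,d,W=see('o')
for b in bottles(im,W): print(*b)
grab('side','o'); grab('scene','o')
```

```text
[228. 128.] 0.37 [581.6  54.9] [185.3 171.1] yaw 79.8 ztop 39.6
[182.  84.] 0.36 [634.  104.2] [33.2 72. ] yaw -11.5 ztop 37.4
[243.  86.] 0.36 [621.7  50.3] [32.6 72. ] yaw -11.2 ztop 37.3
[307.  86.] 0.36 [611.9  -7.7] [32.3 71.5] yaw -9.8 ztop 37.3
[283. 174.] 0.36 [536.3  28.9] [32.1 70.9] yaw -10.3 ztop 37.2
[206. 175.] 0.36 [548.5 103. ] [33.1 71.9] yaw -8.9 ztop 37.2
[ 90. 307.] 0.0 [429.6 264.5] [43.   9.3] yaw 75.7 ztop 39.4
[ 58. 332.] 0.0 [409.2 302.8] [ 8.  39.9] yaw -20.3 ztop 39.9
```

View pics/o_wrist.png

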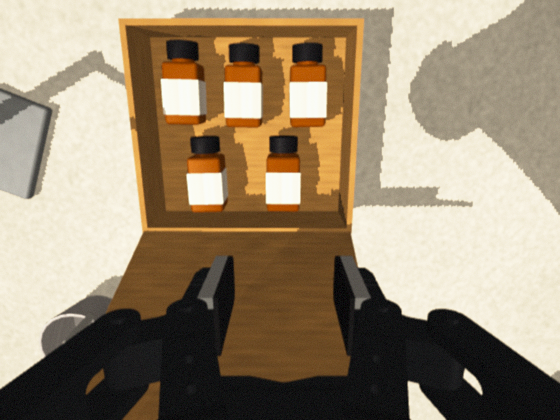

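View pics/o_side.png

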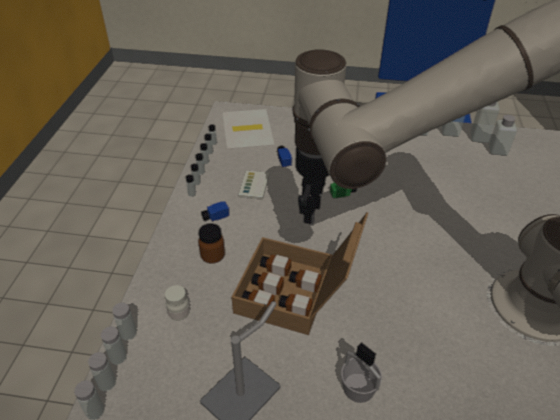

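All five bottles lie flat: (182,84), (243,86), (307,86), (206,175) and (283,174). No amber bottle is left on the table. Now I'll go over and behind the flap with shut fingers.

Request:
drive_tool(
  moves=[
    [[0, 0, 0, -0.04, 0, 0, 0], [0, 0, -0.01, -0.04, 0, 0, 0], [0, -0.02, -0.015, -0.01, 0, 0, 0], [0, -0.04, -0.01, 0, 0, 0, 0], [0, -0.04, 0, 0, 0, 0, 0], [0, -0.035, 0, 0, 0, 0, 0], [0, -0.01, 0, 0, 0, 0, 0], [0, 0, 0, 0, 0, 0, 0], [0, 0, 0, 0, 0, 0, 0]],
  ],
)

```text
clock: 42.1
position: [382.3, 87.4, 305.2]
ee_rot: [0.996, -0.09, -0.021, 0.009]
contact_force: [-0.4, -0.1, -0.8]
gripper_width: 0.1
```

Run:
```python
from h import *
todo(*car(-190,0),190,-10.2)
z=np.load('o_side.npz');W=pts('side',z['d']);im=z['im']
# lid angle from side view: lid pixels
w=W.reshape(-1,3)-np.array([*C,0]);c,s=np.cos(cy),np.sin(cy);u=w[:,0]*c+w[:,1]*s;v=-w[:,0]*s+w[:,1]*c
m=(u<-80)&(u>-175)&(abs(v)<90)&(w[:,2]>70)&(w[:,2]<240)
print(m.sum(),np.polyfit(w[m,2]-60,u[m],1),w[m,2].max(),u[m].min())
```

```text
t 42.1 pos [382.3  87.4 305.2] w 0.1 yaw -10.3 F [-0.4 -0.1 -0.8]
 shift now-axes [ 14.4  -4.7 114.6]  shift goal-axes [  9.8  -2.3 115.2] turn [ 0.021  0.04  -0.002]
1365 [ -0.36513284 -87.92498884] 226.3104951117366 -154.5547996951245
```

Request:
drive_tool(
  moves=[
    [[0, 0, 0, 0, 0.021, 0.04, 0], [0, 0, 0, 0.03, 0, 0, 0], [0, 0, 0, 0.03, 0, 0, 0], [0, 0, 0, 0.03, 0, 0, 0], [0, 0, 0, 0.01, 0, 0, 0], [0, 0, 0, 0, 0, 0, 0], [0, 0, 0, 0, 0, 0, 0]],
  ],
)

```text
clock: 42.8
position: [389.5, 86.5, 198.2]
ee_rot: [0.996, -0.093, -0.001, 0.003]
contact_force: [-0.8, 0.0, -0.1]
gripper_width: 0.1
```

Run:
```python
from h import *
todo(*car(-87.5,0),190,-10.2)
grab('side','p')
```

```text
t 42.8 pos [389.5  86.5 198.2] w 0.1 yaw -10.7 F [-0.8  0.  -0.1]
 shift now-axes [105.   -2.8   8. ]  shift goal-axes [105.1  -1.8   8.2] turn [ 0.006  0.002 -0.009]
```

View pics/p_side.png

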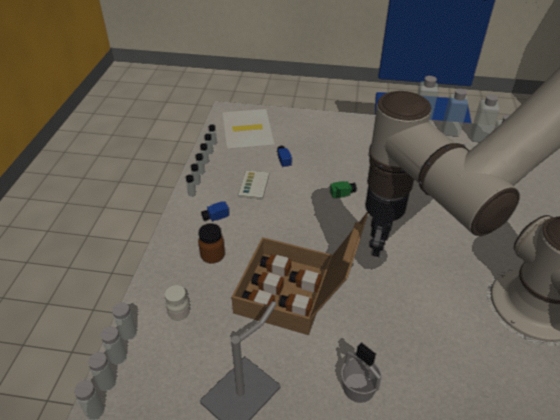

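Side view: the shut fingers are behind the flap at (377,245). Pushing forward.

Request:
drive_tool(
  moves=[
    [[0, 0.02, 0, 0, 0, 0, 0], [0, 0.02, 0, 0, 0, 0, 0], [0, 0.02, 0, 0, 0, 0, 0], [0, 0.02, 0, 0, 0, 0, 0], [0, 0.02, 0, 0, 0, 0, 0], [0, 0.01, 0, 0, 0, 0, 0], [0, 0, 0, 0, 0, 0, 0]],
  ],
)

```text
clock: 43.55
position: [505.3, 66.1, 203.6]
ee_rot: [0.996, -0.093, 0.002, 0.0]
contact_force: [-0.2, 0.4, -0.1]
gripper_width: -0.2
```

Run:
```python
from h import *
todo(*car(-87.5,0),190,-10.2)
```

```text
t 43.55 pos [505.3  66.1 203.6] w -0.2 yaw -10.7 F [-0.2  0.4 -0.1]
 shift now-axes [-12.7  -1.3  13.5]  shift goal-axes [-12.6  -1.4  13.6] turn [ 0.    -0.005 -0.009]
```

Request:
drive_tool(
  moves=[
    [[0, 0.022, 0, 0.002, 0, 0, 0], [0, 0.022, 0, 0.006, 0, 0, 0], [0, 0.02, 0, 0.012, 0, 0, 0], [0, 0.02, 0, 0.016, 0, 0, 0], [0, 0, 0, 0, 0, 0, 0]],
  ],
)

```text
clock: 44.05
position: [587.9, 50.9, 169.6]
ee_rot: [0.996, -0.093, 0.003, -0.001]
contact_force: [-0.9, -0.2, -0.7]
gripper_width: 0.0
```

Run:
```python
from h import *
todo(*car(-87.5,0),60,-10.2)
```

```text
t 44.05 pos [587.9  50.9 169.6] w 0.0 yaw -10.7 F [-0.9 -0.2 -0.7]
 shift now-axes [-97.2  -0.8 109.1]  shift goal-axes [-96.5  -1.8 109.6] turn [-0.002 -0.006 -0.008]
```

Request:
drive_tool(
  moves=[
    [[0, 0.012, 0, 0.015, 0, 0, 0], [0, 0.01, 0, 0.018, 0, 0, 0], [0, 0.006, 0, 0.018, 0, 0, 0], [0, 0.004, 0, 0.018, 0, 0, 0], [0, 0, 0, 0, 0, 0, 0]],
  ],
)

```text
clock: 44.55
position: [620.1, 46.4, 102.2]
ee_rot: [0.996, -0.092, 0.006, -0.002]
contact_force: [-0.9, 0.3, 0.2]
gripper_width: 0.2
```

Run:
```python
from h import *
todo(*car(-87.5,0),60,-10.2)
grab('side','q')
```

```text
t 44.55 pos [620.1  46.4 102.2] w 0.2 yaw -10.5 F [-0.9  0.3  0.2]
 shift now-axes [-129.5    0.5   40.7]  shift goal-axes [-129.1   -0.4   42.2] turn [-0.004 -0.011 -0.006]
```

View pics/q_side.png

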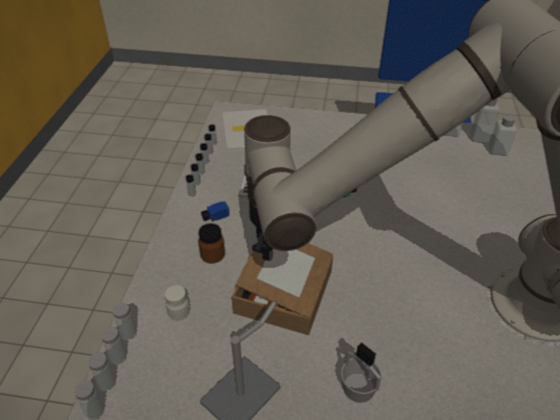

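The flap is nearly down, with the fingers on it at (262,250). Pressing the rest of the way.

Request:
drive_tool(
  moves=[
    [[0, 0.002, 0, 0.012, 0, -0.011, 0], [0, 0, 0, 0.012, 0, 0, 0], [0, 0, 0, 0.01, 0, 0, 0], [0, 0, 0, 0.004, 0, 0, 0], [0, 0, 0, 0.002, 0, 0, 0], [0, 0, 0, 0, 0, 0, 0]],
  ],
)

```text
clock: 45.2
position: [624.7, 47.4, 65.2]
ee_rot: [0.996, -0.09, 0.004, -0.003]
contact_force: [0.2, -0.7, 1.1]
gripper_width: 0.1
```

Run:
```python
from h import *
todo(*car(-87.5,0),60,-10.2)
```

```text
t 45.2 pos [624.7  47.4  65.2] w 0.1 yaw -10.4 F [ 0.2 -0.7  1.1]
 shift now-axes [-133.4    1.8    4.1]  shift goal-axes [-133.4    1.3    5.2] turn [-0.007 -0.008 -0.003]
```

Request:
drive_tool(
  moves=[
    [[0, 0, 0, 0.003, 0, 0, 0], [0, 0, 0, 0.003, 0, 0, 0], [0, 0, 0, 0.003, 0, 0, 0]],
  ],
)

```text
clock: 45.5
position: [624.8, 47.4, 64.9]
ee_rot: [0.996, -0.089, 0.005, -0.002]
contact_force: [-5.4, 0.6, 13.5]
gripper_width: -0.2
```

Request:
drive_tool(
  moves=[
    [[0, 0, 0, -0.02, 0, 0, 0], [0, 0, 0, -0.04, 0, 0, 0], [0, 0, 0, -0.045, 0, 0, 0], [0, 0, 0, -0.045, 0, 0, 0], [0, 0, 0, -0.045, 0, 0, 0], [0, 0, 0, -0.04, 0, 0, 0], [0, 0, 0, 0, 0, 0, 0]],
  ],
)

```text
clock: 46.2
position: [621.2, 46.0, 309.4]
ee_rot: [0.996, -0.089, 0.005, -0.002]
contact_force: [-0.0, -0.9, -0.1]
gripper_width: 0.3
```

Run:
```python
from h import *
st,im,d,W=see('r')
grab('side','r')
w=W.reshape(-1,3)-np.array([*C,0]);c,s=np.cos(cy),np.sin(cy);u=w[:,0]*c+w[:,1]*s;v=-w[:,0]*s+w[:,1]*c
m=(u<82)&(u>-60)&(abs(v)<80)&(w[:,2]>40)&(w[:,2]<110)
print(m.sum(),np.polyfit(u[m],w[m,2],1))
print(st['position'])
```

```text
17580 [-1.44696391e-03  6.45398097e+01]
[621.19262829  46.00054123 309.40469637]
```

View pics/r_wrist.png

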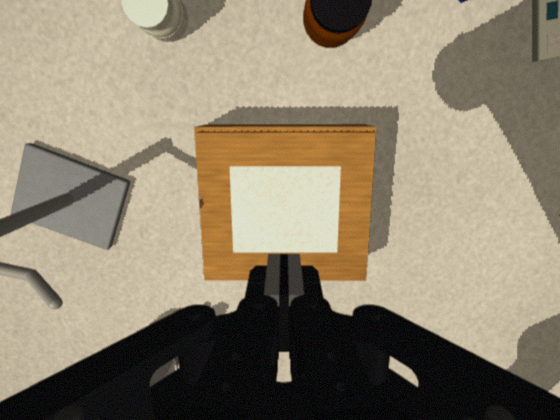

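The flap is shut: its top is at 64.5 mm with a slope of −0.001 rad. The hook foot is at (70,195) and the arm tip at (55,300). Next I'll measure the hook and pail more closely.

Request:
drive_tool(
  moves=[
    [[1, -0.01, -0.045, -0.02, 0, 0, 0], [1, -0.01, -0.045, -0.02, 0, 0, 0], [1, -0.01, -0.045, -0.02, 0, 0, 0], [1, -0.01, -0.045, -0.02, 0, 0, 0], [1, -0.01, -0.03, 0, 0, 0, 0], [1, 0, 0, 0, 0, 0, 0], [1, 0, 0, 0, 0, 0, 0]],
  ],
)

```text
clock: 47.0
position: [603.9, 266.9, 368.2]
ee_rot: [0.996, -0.092, -0.014, 0.005]
contact_force: [-0.5, 1.1, 0.6]
gripper_width: 85.7
```

Run:
```python
from h import *
st,im,d,W=see('s')
np.save('s_W.npy',W); print(st['position'])
```

```text
[603.85597098 266.89810281 368.18020718]
```

View pics/s_wrist.png

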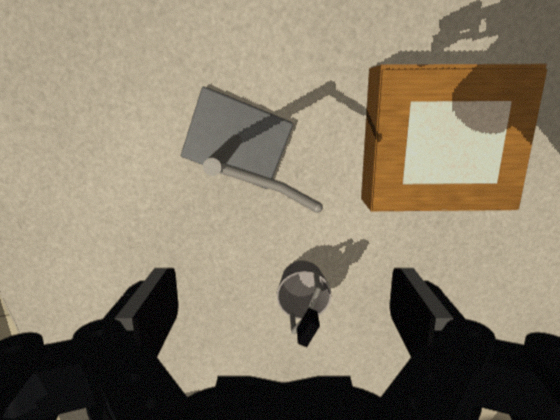

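Run:
```python
from h import *
W=np.load('s_W.npy')
def near(a,lo,hi): return (a>lo)&(a<hi)
m=near(W[...,2],9,15)&near(W[...,0],560,760)&near(W[...,1],210,420); m[:80]=0;m[190:]=0
k,l,s,c=cv2.connectedComponentsWithStats(m.astype('uint8')); i=1+np.argmax(s[1:,4]); print('foot',cv2.minAreaRect(W[l==i][:,:2].astype('float32')))
m=near(W[...,2],165,215)&near(W[...,0],500,700)&near(W[...,1],200,400); m[260:]=0
w=W[m]; print(len(w))
post=w[w[:,2]>194]; 
d=w[:,:2]; vx,vy,x0,y0=cv2.fitLine(d.astype('float32'),cv2.DIST_L2,0,.01,.01).ravel(); print('arm dir deg',np.degrees(np.arctan2(vy,vx)))
t=(d-[x0,y0])@[vx,vy]
for a in np.arange(t.min(),t.max(),6):
    q=w[near(t,a,a+6)]; print(np.median(q,0).round(1),q[:,2].max().round(1),len(q))
m=near(W[...,2],120,145)&near(W[...,0],330,470)&near(W[...,1],220,330); m[350:]=0
print('block',m.sum(),cv2.minAreaRect(W[m&(W[...,2]>136)][:,:2].astype('float32')))
m=near(W[...,2],49,55)&near(W[...,0],330,470)&near(W[...,1],200,340); m[350:]=0
print('rim',m.sum(),cv2.minEnclosingCircle(W[m][:,:2].astype('float32')))
```

```text
foot ((628.8780517578125, 325.5072021484375), (129.73927307128906, 99.54818725585938), 57.823116302490234)
1547
arm dir deg 57.263424
[575.7 239.4 200.9] 203.6 56
[578.7 244.1 199.2] 202.7 81
[581.8 249.3 195.2] 199.2 80
[585.1 254.3 191.3] 194.7 77
[588.1 259.2 187.3] 190.7 75
[591.3 264.4 183. ] 187.0 74
[594.3 269.5 179.6] 183.2 68
[597.6 274.6 179.7] 181.9 66
[601.  279.7 181.3] 183.0 66
[604.1 284.7 182.6] 184.9 69
[607.4 289.8 184.1] 186.5 70
[610.6 295.  185.4] 187.6 72
[614.  300.1 186.8] 189.4 73
[617.  305.1 188.1] 190.6 75
[620.3 310.2 189.6] 192.0 74
[623.1 315.3 190.7] 193.6 76
[627.8 319.1 195.7] 198.6 150
[631.5 324.4 196. ] 197.9 170
[632.6 329.7 196. ] 197.6 74
block 492 ((397.44342041015625, 273.66986083984375), (14.304144859313965, 36.283409118652344), 53.056312561035156)
rim 305 ((397.9501037597656, 272.0622253417969), 41.0096549987793)
```

The hook foot is centred at (628.9,325.5) with yaw 57.7°, which puts the seat near (594.5,270.8,175). The pail block is at (397,273) with its 36 mm side along 143°. I'll grip across the 36 mm side so the fingers straddle the arm.

Request:
drive_tool(
  moves=[
    [[1, 0, 0, 0, 0, 0, -0.14], [1, 0, 0, 0, 0, 0, -0.14], [1, 0, 0, 0, 0, 0, -0.14], [1, 0, 0, 0, 0, 0, -0.14], [1, 0, 0, 0, 0, 0, -0.14], [1, 0, 0, 0, 0, 0, -0.14], [1, 0, 0, 0, 0, 0, -0.14], [1, 0, 0, 0, 0, 0, -0.1], [1, 0, 0, 0, 0, 0, 0]],
  ],
)

```text
clock: 47.95
position: [603.8, 251.8, 357.8]
ee_rot: [0.895, 0.446, -0.025, -0.002]
contact_force: [-0.3, 0.4, -0.6]
gripper_width: 85.2
```

Run:
```python
from h import *
todo(397,273,260,53)
print(arm.read_state()['joints'].round(2))
```

```text
t 47.95 pos [603.8 251.8 357.8] w 85.2 yaw 53.0 F [-0.3  0.4 -0.6]
 shift now-axes [-103.5 -175.1  106.8]  shift goal-axes [-107.5 -177.9   97.8] turn [-0.026  0.042 -0.001]
[ 0.64  0.42  0.37 -0.01 -1.57  1.86]
```

Request:
drive_tool(
  moves=[
    [[1, -0.02, -0.035, 0, -0.026, 0.042, 0], [1, -0.024, -0.04, 0.01, 0, 0, 0], [1, -0.024, -0.04, 0.01, 0, 0, 0], [1, -0.02, -0.03, 0.01, 0, 0, 0], [1, -0.01, -0.015, 0.01, 0, 0, 0], [1, 0, 0, 0, 0, 0, 0], [1, 0, 0, 0, 0, 0, 0]],
  ],
)

```text
clock: 48.65
position: [413.0, 264.2, 309.1]
ee_rot: [0.901, 0.433, -0.006, 0.002]
contact_force: [-0.1, -0.4, -0.1]
gripper_width: 85.7
```

Run:
```python
from h import *
st,im,d,W=see('t')
def near(a,lo,hi): return (a>lo)&(a<hi)
for lo in (120,130,136):
    m=near(W[...,2],lo,146)&near(W[...,0],330,470)&near(W[...,1],220,330)
    if m.sum()>10: print('block',m.sum(),cv2.minAreaRect(W[m][:,:2].astype('float32')),np.median(W[m],0))
m=near(W[...,2],49,55)&near(W[...,0],330,470)&near(W[...,1],200,340)
print('rim',m.sum(),cv2.minEnclosingCircle(W[m][:,:2].astype('float32')))
todo(397,273,200,53)
```

```text
block 767 ((396.86920166015625, 273.65557861328125), (14.485672950744629, 36.01217269897461), 53.87788772583008) [398.03072539 274.85940935 138.68033175]
block 679 ((396.8688049316406, 273.656982421875), (14.483051300048828, 36.01237487792969), 53.89302062988281) [397.62510093 274.31333463 138.82818331]
block 626 ((396.8310852050781, 273.6844787597656), (14.483051300048828, 35.91911315917969), 53.89302062988281) [397.35601117 273.98858654 138.90342441]
rim 513 ((398.1095275878906, 274.1568603515625), 40.84326171875)
t 48.7 pos [413.1 264.2 309. ] w 85.5 yaw 51.3 F [-0.4 -0.3 -0. ]
 shift now-axes [ -1.8 -17.9 109.1]  shift goal-axes [ -2.7 -18.2 109. ] turn [-0.002  0.012 -0.029]
```

View pics/t_wrist.png

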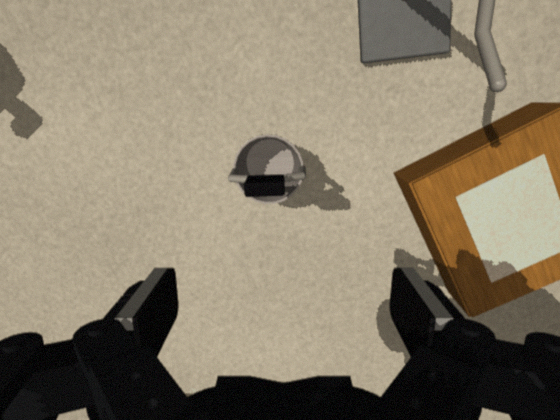

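The pail's black grip block is at (265,186) in the view: world (396.9,273.7), pail x at 53.9°.

Request:
drive_tool(
  moves=[
    [[1, -0.002, -0.015, 0.02, 0, 0.01, -0.04], [1, -0.002, -0.003, 0.03, 0, 0, 0], [1, -0.001, 0, 0.03, 0, 0, 0], [1, 0, 0, 0.03, 0, 0, 0], [1, 0, 0, 0.01, 0, 0, 0], [1, 0, 0, 0, 0, 0, 0], [1, 0, 0, 0, 0, 0, 0]],
  ],
)

```text
clock: 49.4
position: [405.3, 273.2, 188.8]
ee_rot: [0.895, 0.446, 0.003, -0.001]
contact_force: [0.6, 0.5, -0.7]
gripper_width: 85.7
```

Run:
```python
from h import *
todo(396.9,273.7,108,53.9)
```

```text
t 49.4 pos [405.3 273.2 188.8] w 85.7 yaw 52.9 F [ 0.6  0.5 -0.7]
 shift now-axes [-5.2 -7.1 80.8]  shift goal-axes [-4.5 -7.1 80.8] turn [ 0.001 -0.007 -0.017]
```

Request:
drive_tool(
  moves=[
    [[1, -0.004, -0.006, 0.005, 0, -0.007, -0.017], [1, 0, 0, 0.01, 0, 0, 0], [1, 0, 0, 0.015, 0, 0, 0], [1, 0, 0, 0.01, 0, 0, 0], [1, 0, 0, 0, 0, 0, 0], [1, 0, 0, 0, 0, 0, 0]],
  ],
)

```text
clock: 50.0
position: [400.0, 276.4, 150.9]
ee_rot: [0.891, 0.454, 0.005, -0.001]
contact_force: [0.3, 1.2, 0.5]
gripper_width: 85.5
```

Run:
```python
from h import *
todo(396.9,273.7,108,53.9)
```

```text
t 50.0 pos [400.  276.4 150.9] w 85.5 yaw 54.0 F [0.3 1.2 0.5]
 shift now-axes [-4.4 -1.1 42.9]  shift goal-axes [-4.  -1.  42.9] turn [ 0.002 -0.01   0.002]
```

Request:
drive_tool(
  moves=[
    [[1, -0.005, -0.001, 0.008, 0, -0.01, 0], [1, -0.001, 0, 0.012, 0, -0.002, 0], [1, 0, 0, 0.012, 0, 0, 0], [1, 0, 0, 0.004, 0, 0, 0], [1, 0, 0, 0, 0, 0, 0], [1, 0, 0, 0, 0, 0, 0]],
  ],
)

```text
clock: 50.6
position: [395.7, 272.1, 112.9]
ee_rot: [0.891, 0.454, -0.0, 0.001]
contact_force: [-0.2, -0.2, 0.8]
gripper_width: 85.6
```

Run:
```python
from h import *
todo(396.9,273.7,108,53.9)
```

```text
t 50.6 pos [395.7 272.1 112.9] w 85.6 yaw 54.0 F [-0.2 -0.2  0.8]
 shift now-axes [2.  0.  4.9]  shift goal-axes [2.  0.  4.9] turn [0.003 0.002 0.002]
```

Request:
drive_tool(
  moves=[
    [[1, 0.002, 0, 0.004, 0, 0, 0], [0, 0, 0, 0, 0, 0, 0], [0, 0, 0, 0, 0, 0, 0], [0, 0, 0, 0, 0, 0, 0], [0, 0, 0, 0, 0, 0, 0], [0, 0, 0, 0, 0, 0, 0], [0, 0, 0, 0, 0, 0, 0]],
  ],
)

```text
clock: 51.3
position: [397.7, 274.6, 109.9]
ee_rot: [0.891, 0.454, 0.001, 0.001]
contact_force: [0.5, 0.5, -0.6]
gripper_width: 35.0
```

Request:
drive_tool(
  moves=[
    [[0, 0, 0, -0.02, 0, 0, 0], [0, 0, 0, -0.03, 0, 0, 0], [0, 0, 0, -0.03, 0, 0, 0], [0, 0, 0, -0.015, 0, 0, 0], [0, 0, 0, 0, 0, 0, 0], [0, 0, 0, 0, 0, 0, 0]],
  ],
)

```text
clock: 51.9
position: [395.6, 273.0, 205.5]
ee_rot: [0.891, 0.454, -0.002, 0.002]
contact_force: [0.4, -0.2, -2.3]
gripper_width: 35.4
```

Run:
```python
from h import *
todo(554.5,207.4,222,57.7)
grab('side','u')
```

```text
t 51.9 pos [395.6 273.  205.5] w 35.4 yaw 54.0 F [ 0.4 -0.2 -2.3]
 shift now-axes [ 40.4 167.1 -16.5]  shift goal-axes [ 29.5 169.3 -16.5] turn [ 0.001  0.005 -0.065]
```

View pics/u_side.png

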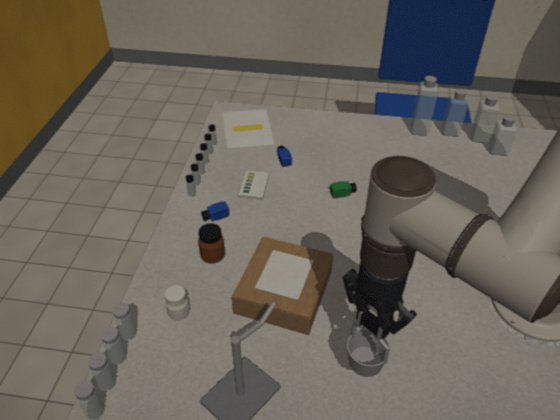

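The pail is held at (367,350) by its block and clear of the table. TCP is bar height + 5. Moving to just in front of the hook tip.

Request:
drive_tool(
  moves=[
    [[0, 0.004, 0.02, -0.005, 0, 0.005, -0.065], [0, 0.008, 0.035, -0.004, 0, 0, 0], [0, 0.006, 0.035, -0.004, 0, 0, 0], [0, 0.004, 0.03, 0, 0, 0, 0], [0, 0.002, 0.02, 0, 0, 0, 0], [0, 0, 0.01, 0, 0, 0, 0], [0, 0, 0, 0, 0, 0, 0], [0, 0, 0, 0, 0, 0, 0], [0, 0, 0, 0, 0, 0, 0]],
  ],
)

```text
clock: 52.85
position: [533.8, 207.7, 205.4]
ee_rot: [0.875, 0.485, -0.012, 0.001]
contact_force: [-0.2, 0.0, -0.7]
gripper_width: 35.0
```

Run:
```python
from h import *
todo(554.5,207.4,220,57.7)
```

```text
t 52.85 pos [533.8 207.7 205.4] w 35.0 yaw 58.0 F [-0.2  0.  -0.7]
 shift now-axes [ 10.4  17.6 -15. ]  shift goal-axes [ 10.9  17.7 -14.6] turn [-0.009  0.022  0.005]
```

Request:
drive_tool(
  moves=[
    [[0, 0, 0.006, -0.007, -0.009, 0.022, 0.005], [0, 0, 0.006, -0.006, 0, 0, 0], [0, 0, 0.003, -0.002, 0, 0, 0], [0, 0, 0, 0, 0, 0, 0], [0, 0, 0, 0, 0, 0, 0]],
  ],
)

```text
clock: 53.35
position: [546.2, 200.6, 223.6]
ee_rot: [0.875, 0.484, 0.003, -0.0]
contact_force: [0.5, -0.2, -1.5]
gripper_width: 35.1
```

Run:
```python
from h import *
todo(594.5,270.8,220,57.7)
grab('side','v'); grab('scene','v')
for n in('side','scene'):
    im=cv2.imread(f'pics/v_{n}.png'); 
    r=im[210:400,180:420] if n=='side' else im[150:340,330:520]
    cv2.imwrite(f'pics/v_{n}_c.png',cv2.resize(r,None,fx=3,fy=3))
```

```text
t 53.35 pos [546.2 200.6 223.6] w 35.1 yaw 57.9 F [ 0.5 -0.2 -1.5]
 shift now-axes [85.1  3.6  4. ]  shift goal-axes [85.1  3.3  3.6] turn [ 0.002 -0.005  0.003]
```

View pics/v_side_c.png

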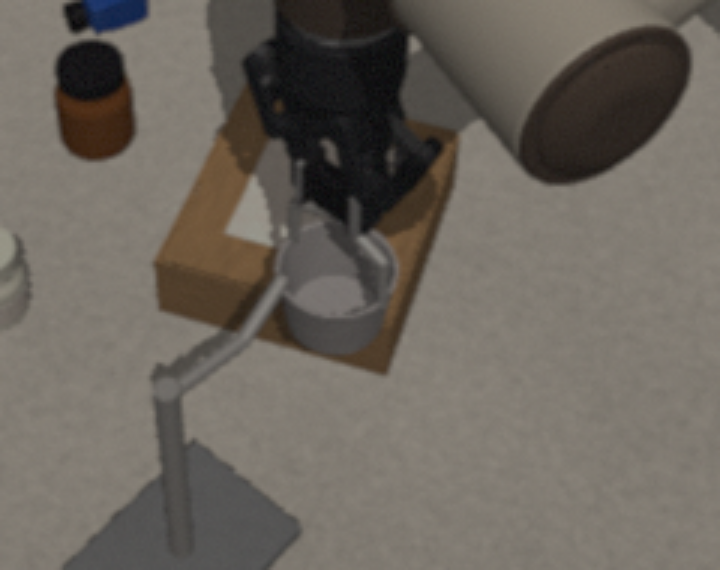

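View pics/v_scene_c.png

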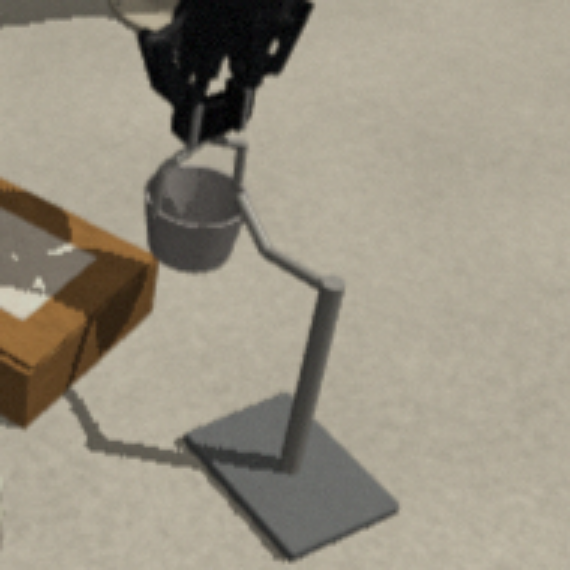

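The pail hangs level in the grip, with the hook tip level with the gap between rim and bar (scene crop, tip at about (240,195)). Advancing over the tip.

Request:
drive_tool(
  moves=[
    [[0, 0.01, 0.003, 0, 0, 0, 0], [0, 0.015, 0, 0, 0, 0, 0], [0, 0.015, 0, 0, 0, 0, 0], [0, 0.01, 0, 0, 0, 0, 0], [0, 0, 0, 0, 0, 0, 0], [0, 0, 0, 0, 0, 0, 0]],
  ],
)

```text
clock: 54.05
position: [578.1, 246.0, 221.8]
ee_rot: [0.875, 0.484, 0.002, -0.0]
contact_force: [-0.5, 0.1, -0.9]
gripper_width: 34.7
```

Run:
```python
from h import *
todo(594.5,270.8,220,57.7)
grab('scene','w')
im=cv2.imread('pics/w_scene.png'); cv2.imwrite('pics/w_scene_c.png',cv2.resize(im[150:340,330:520],None,fx=3,fy=3))
```

```text
t 54.05 pos [578.1 246.  221.8] w 34.7 yaw 57.9 F [-0.5  0.1 -0.9]
 shift now-axes [29.7  0.7  1.9]  shift goal-axes [29.7  0.6  1.8] turn [ 0.001 -0.003  0.004]
```

View pics/w_scene_c.png

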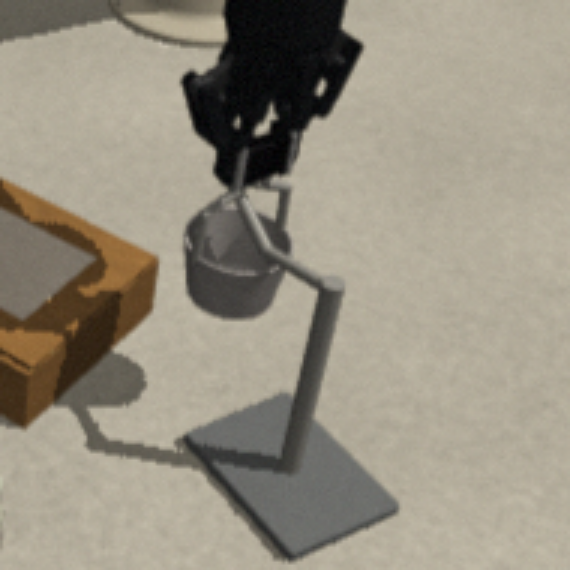

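The bar is over the tip. Moving forward and down into the hollow.

Request:
drive_tool(
  moves=[
    [[0, 0.01, 0, 0, 0, 0, 0], [0, 0.01, 0, 0.003, 0, 0, 0], [0, 0.006, 0, 0.007, 0, 0, 0], [0, 0, 0, 0.005, 0, 0, 0], [0, 0, 0, 0, 0, 0, 0], [0, 0, 0, 0, 0, 0, 0]],
  ],
)

```text
clock: 54.7
position: [592.5, 269.1, 205.0]
ee_rot: [0.875, 0.484, 0.001, -0.0]
contact_force: [-0.7, 0.2, -0.7]
gripper_width: 34.7
```

Run:
```python
from h import *
todo(594.5,270.8,189,57.7)
```

```text
t 54.7 pos [592.5 269.1 205. ] w 34.7 yaw 57.9 F [-0.7  0.2 -0.7]
 shift now-axes [ 2.5  0.8 16. ]  shift goal-axes [ 2.5  0.8 16. ] turn [ 0.001 -0.002  0.003]
```

Request:
drive_tool(
  moves=[
    [[0, 0.002, 0, 0.006, 0, 0, 0], [0, 0, 0, 0.005, 0, 0, 0], [0, 0, 0, 0.003, 0, 0, 0], [0, 0, 0, 0, 0, 0, 0], [0, 0, 0, 0, 0, 0, 0]],
  ],
)

```text
clock: 55.2
position: [594.4, 271.1, 191.8]
ee_rot: [0.875, 0.484, 0.003, -0.0]
contact_force: [-0.5, 0.2, -0.4]
gripper_width: 34.8
```

Run:
```python
from h import *
todo(594.5,270.8,189,57.7)
for n in('side','scene'):
    grab(n,'x');im=cv2.imread(f'pics/x_{n}.png'); 
    r=im[210:400,180:420] if n=='side' else im[150:340,330:520]
    cv2.imwrite(f'pics/x_{n}_c.png',cv2.resize(r,None,fx=3,fy=3))
```

```text
t 55.2 pos [594.4 271.1 191.8] w 34.8 yaw 57.9 F [-0.5  0.2 -0.4]
 shift now-axes [-0.2  0.3  2.8]  shift goal-axes [-0.2  0.3  2.8] turn [ 0.003 -0.005  0.003]
```

View pics/x_scene_c.png

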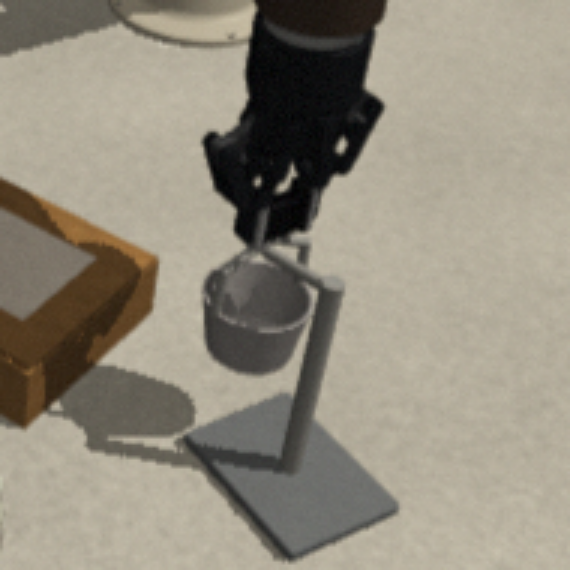

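View pics/x_side_c.png

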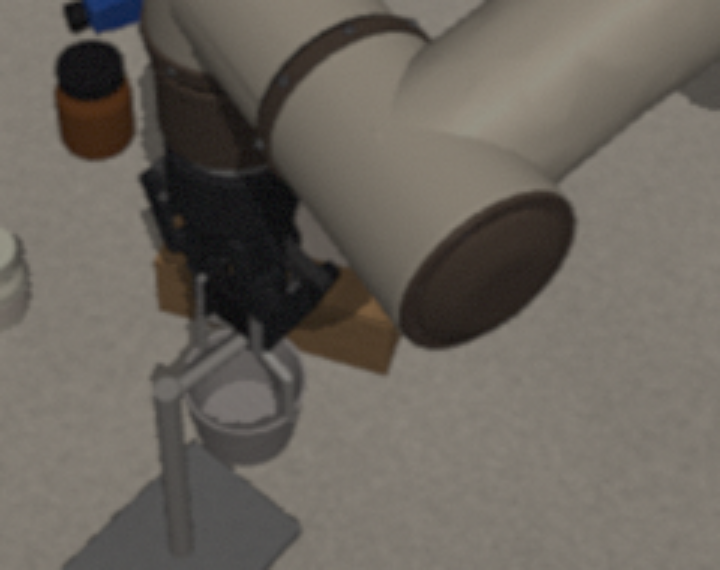

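The pail's bar is above the hollow and level. Lowering gently to contact.

Request:
drive_tool(
  moves=[
    [[0, 0, 0, 0.002, 0, 0, 0], [0, 0, 0, 0.002, 0, 0, 0], [0, 0, 0, 0, 0, 0, 0]],
  ],
)

```text
clock: 55.6
position: [595.1, 271.8, 191.4]
ee_rot: [0.875, 0.484, 0.005, 0.0]
contact_force: [0.4, 0.3, -1.0]
gripper_width: 35.1
```

Request:
drive_tool(
  moves=[
    [[0, 0, 0, 0.002, 0, 0, 0], [0, 0, 0, 0.001, 0, 0, 0], [0, 0, 0, 0, 0, 0, 0]],
  ],
)

```text
clock: 55.9
position: [595.5, 272.2, 190.7]
ee_rot: [0.875, 0.485, 0.006, 0.0]
contact_force: [-0.4, 0.1, 0.4]
gripper_width: 35.5
```

Request:
drive_tool(
  moves=[
    [[0, 0, 0, 0.003, 0, 0, 0], [0, 0, 0, 0.003, 0, 0, 0], [0, 0, 0, 0.002, 0, 0, 0]],
  ],
)

```text
clock: 56.2
position: [595.8, 272.4, 190.2]
ee_rot: [0.874, 0.486, 0.008, 0.001]
contact_force: [-4.0, -0.3, 7.3]
gripper_width: 34.8
```

Contact at a bar height of about 185, as expected. Releasing.

Request:
drive_tool(
  moves=[
    [[0, 0, 0, 0, 0, 0, 0], [0, 0, 0, 0, 0, 0, 0], [0.6, 0, 0, 0, 0, 0, 0], [0.6, 0, 0, 0, 0, 0, 0], [0.6, 0, 0, 0, 0, 0, 0], [0.6, 0, 0, 0, 0, 0, 0], [0.6, 0, 0, 0, 0, 0, 0], [0.6, 0, 0, -0.005, 0, 0, 0], [0.6, 0, 0, -0.01, 0, 0, 0], [0.6, 0, 0, -0.015, 0, 0, 0], [0.6, 0, 0, 0, 0, 0, 0]],
  ],
)

```text
clock: 57.3
position: [595.3, 271.2, 219.5]
ee_rot: [0.874, 0.485, 0.007, 0.002]
contact_force: [0.7, -0.2, 0.4]
gripper_width: 51.1
```

Run:
```python
from h import *
todo(594.5,270.8,300,57.7)
for n in('side','scene'):
    grab(n,'y');im=cv2.imread(f'pics/y_{n}.png'); 
    r=im[210:400,180:420] if n=='side' else im[150:340,330:520]
    cv2.imwrite(f'pics/y_{n}_c.png',cv2.resize(r,None,fx=3,fy=3))
```

```text
t 57.3 pos [595.3 271.2 219.5] w 51.1 yaw 58.1 F [ 0.7 -0.2  0.4]
 shift now-axes [ -0.    0.3 -80.5]  shift goal-axes [ -0.8  -0.5 -80.5] turn [ 0.009 -0.01   0.007]
```

View pics/y_scene_c.png

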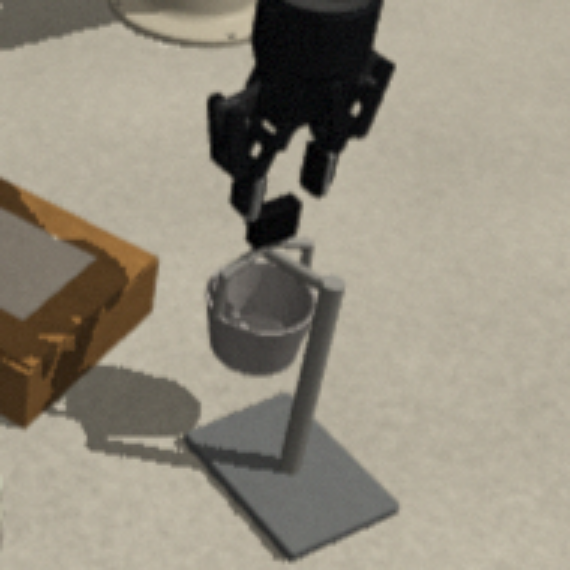

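The pail hangs released, with its block at (275,220) in the crop. Backing away upward and waiting for it to settle.

Request:
drive_tool(
  moves=[
    [[0.6, 0, 0, -0.02, 0, 0, 0], [0.6, 0, 0, -0.03, 0, 0, 0], [0.6, 0, 0, -0.03, 0, 0, 0], [0.6, 0, 0, -0.03, 0, 0, 0], [0.6, -0.03, 0, -0.03, 0, 0, 0], [0.6, -0.04, 0, 0, 0, 0, 0], [0.6, -0.04, 0, 0, 0, 0, 0], [0.6, -0.04, 0, 0, 0, 0, 0], [0.6, -0.02, 0, 0, 0, 0, 0], [0.6, 0, 0, 0, 0, 0, 0], [0.6, 0, 0, 0, 0, 0, 0], [0.6, 0, 0, 0, 0, 0, 0], [0.6, 0, 0, 0, 0, 0, 0], [0.6, 0, 0, 0, 0, 0, 0], [0.6, 0, 0, 0, 0, 0, 0], [0.6, 0, 0, 0, 0, 0, 0], [0.6, 0, 0, 0, 0, 0, 0], [0.6, 0, 0, 0, 0, 0, 0]],
  ],
)

```text
clock: 59.2
position: [498.6, 124.4, 351.0]
ee_rot: [0.874, 0.486, -0.006, 0.001]
contact_force: [-0.5, -0.5, -0.3]
gripper_width: 51.5
```

Request:
drive_tool(
  moves=[
    [[0.6, 0, 0, 0, 0, 0, 0], [0.6, 0, 0, 0, 0, 0, 0], [0.6, 0, 0, 0, 0, 0, 0], [0.6, 0, 0, 0, 0, 0, 0], [0.6, 0, 0, 0, 0, 0, 0], [0.6, 0, 0, 0, 0, 0, 0], [0.6, 0, 0, 0, 0, 0, 0], [0.6, 0, 0, 0, 0, 0, 0], [0.6, 0, 0, 0, 0, 0, 0], [0.6, 0, 0, 0, 0, 0, 0], [0.6, 0, 0, 0, 0, 0, 0], [0.6, 0, 0, 0, 0, 0, 0], [0.6, 0, 0, 0, 0, 0, 0], [0.6, 0, 0, 0, 0, 0, 0], [0.6, 0, 0, 0, 0, 0, 0], [0.6, 0, 0, 0, 0, 0, 0]],
  ],
)

```text
clock: 60.8
position: [498.5, 124.2, 351.2]
ee_rot: [0.874, 0.486, -0.005, 0.001]
contact_force: [-0.1, -0.2, -0.3]
gripper_width: 50.9
```

Run:
```python
from h import *
st,im,d,Ww=see('z'); print(st['clock'],st['position'].round())
ps=[]
for k in range(2):
  for n in('side','scene'):
    im,d=grab(n,f'z{k}'); W=pts(n,d)
    m=(W[...,2]>190)&(W[...,2]<225)&(abs(W[...,0]-595)<40)&(abs(W[...,1]-271)<40)&(im.max(2)<50)
    print(n,'block',m.sum(),np.median(W[m],0).round(1),W[m][:,2].max().round(1))
    w=W.reshape(-1,3)-np.array([*C,0]);c,s=np.cos(cy),np.sin(cy);u=w[:,0]*c+w[:,1]*s;v=-w[:,0]*s+w[:,1]*c
    f=(u<80)&(u>-60)&(abs(v)<80)&(w[:,2]>40)&(w[:,2]<90); print(' lid',np.polyfit(u[f],w[f,2],1).round(4))
    hsv=cv2.cvtColor(im,cv2.COLOR_RGB2HSV)
    q=(W[...,2]>100)&(W[...,2]<145)&(abs(W[...,0]-595)<60)&(abs(W[...,1]-271)<60)
    print(' pail body',np.nanmean(W[q],0).round(1))
```

```text
60.8 [499. 124. 351.]
side block 274 [593.8 274.3 215. ] 223.4
 lid [-8.00000e-04  6.54772e+01]
 pail body [593.6 280.9 120.7]
scene block 231 [600.9 272.  211.5] 223.6
 lid [-3.0000e-03  6.5431e+01]
 pail body [595.5 280.4 119.2]
side block 277 [594.  274.3 215.6] 223.4
 lid [-1.80000e-03  6.54947e+01]
 pail body [593.9 281.1 120.4]
scene block 233 [600.7 271.9 211.1] 222.3
 lid [-3.30000e-03  6.54123e+01]
 pail body [595.8 280.2 119.4]
```

View pics/z1_scene.png

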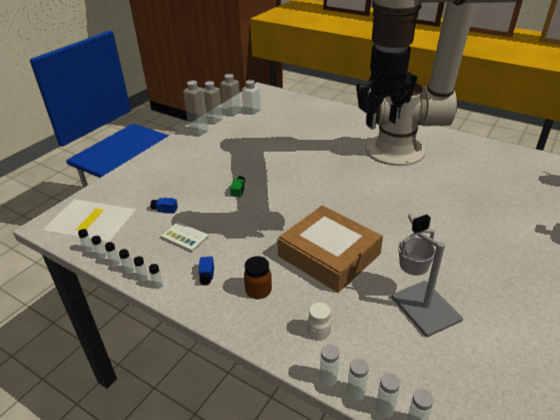

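View pics/z1_side.png

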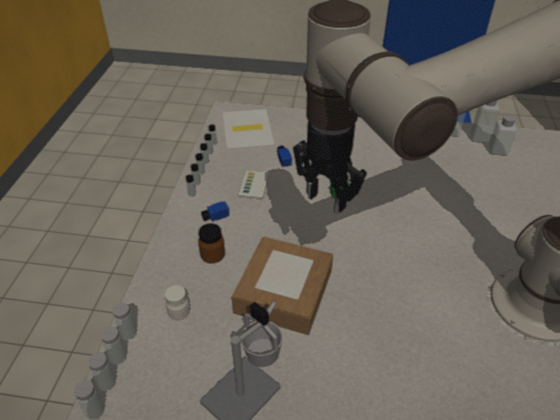

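View pics/z_wrist.png

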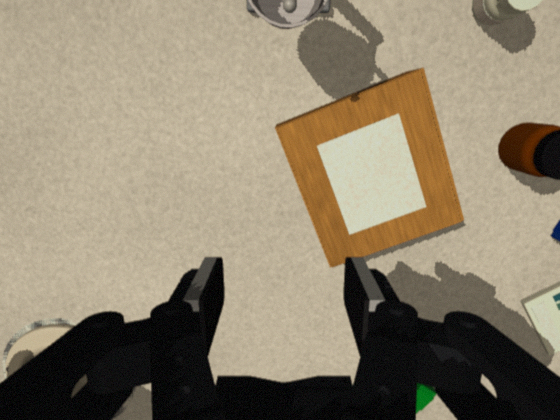

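Run:
```python
from h import *
a=cv2.imread('pics/z1_scene.png')[190:310,380:480]; b=cv2.imread('pics/z1_side.png')[280:400,200:300]
cv2.imwrite('pics/zc.png',cv2.resize(np.hstack([a,b]),None,fx=4,fy=4,interpolation=cv2.INTER_CUBIC))
for n in('side','scene'):
    z=np.load(f'z1_{n}.npz');W=pts(n,z['d'])
    q=(abs(W[...,2]-132)<9)&(np.hypot(W[...,0]-595,W[...,1]-271)<60)
    # rim: fit plane to highest body points per azimuth
    w=W[(W[...,2]>110)&(W[...,2]<150)&(np.hypot(W[...,0]-595,W[...,1]-271)<55)]
    cx,cyy=w[:,:2].mean(0); az=np.degrees(np.arctan2(w[:,1]-271,w[:,0]-595))//20
    P=[]
    for k in np.unique(az):
        g=w[az==k]; g=g[np.hypot(g[:,0]-595,g[:,1]-271)>33]
        if len(g)>4: P.append(g[g[:,2].argmax()])
    P=np.array(P);A=np.c_[P[:,:2]-[595,271],np.ones(len(P))];s=np.linalg.lstsq(A,P[:,2],rcond=None)[0];print(n,len(P),s.round(3),P.round().tolist())
```

```text
side 17 [-6.00000e-03  3.00000e-02  1.35921e+02] [[554.0, 266.0, 136.0], [559.0, 256.0, 136.0], [571.0, 240.0, 137.0], [580.0, 237.0, 134.0], [598.0, 236.0, 119.0], [610.0, 240.0, 135.0], [620.0, 249.0, 142.0], [625.0, 253.0, 150.0], [629.0, 264.0, 132.0], [626.0, 286.0, 135.0], [616.0, 300.0, 133.0], [613.0, 304.0, 133.0], [591.0, 310.0, 135.0], [581.0, 309.0, 135.0], [569.0, 303.0, 136.0], [559.0, 293.0, 150.0], [557.0, 282.0, 133.0]]
scene 17 [-2.20000e-02 -1.00000e-02  1.35894e+02] [[556.0, 269.0, 136.0], [560.0, 257.0, 134.0], [571.0, 240.0, 134.0], [587.0, 234.0, 135.0], [592.0, 233.0, 136.0], [617.0, 243.0, 133.0], [624.0, 249.0, 149.0], [630.0, 271.0, 132.0], [630.0, 278.0, 133.0], [628.0, 288.0, 133.0], [617.0, 304.0, 135.0], [606.0, 307.0, 134.0], [597.0, 310.0, 134.0], [588.0, 309.0, 135.0], [568.0, 300.0, 135.0], [561.0, 291.0, 150.0], [557.0, 279.0, 133.0]]
```

View pics/zc.png

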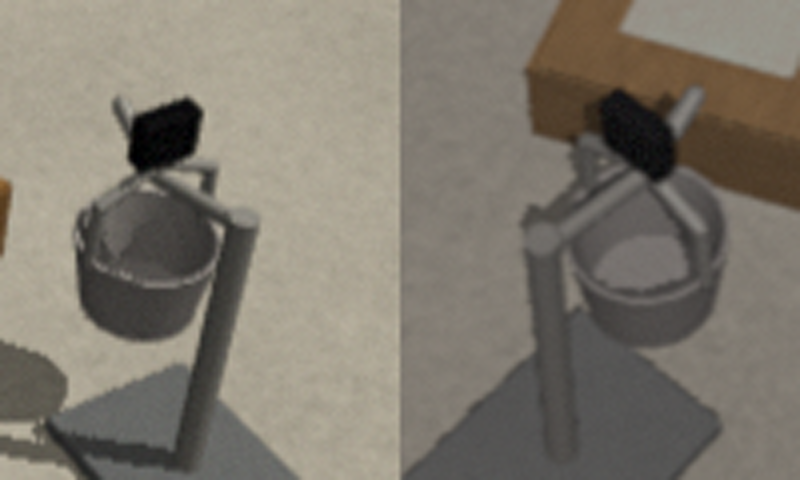

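The pail hangs level: rim at about 135 mm, tilt about 0.03 rad, bar in the hollow. The flap is shut and the bystanders haven't moved. Handing in.

```bash
python3 -c "
from h import *
print(arm.job_done())"
```

```text
the job is handed in; nothing more can be done
None
```

I laid all five amber bottles on the table flat in the carton, three in the far row and two in the near row. I then pushed the flap shut and hung the pail by its bar in the hollow of the hook. I handed the job in at about 61 s with the arm clear of everything; it gave no verdict.

My last checks:
- **Bottles:** all five measured flat, tops about 37 mm above the table, just before I closed the flap. I could not see them after that.
- **Flap:** its top is at 64.5–65.5 mm with a slope of at most 0.003 rad, so it reads as shut. I did not see the tab itself.
- **Pail:** it hangs still and close to level (tilt about 0.03 rad), with its rim at about 135 mm. The bar was at about 185 mm when it touched the hook. The two final views put the grip block about 7 mm apart in x, because each camera sees only part of it.
- **Bystanders:** the jars and the colour chart looked unmoved by eye; I did not measure them at the end.

One reading was off: the first bottle touched the carton floor about 7 mm sooner than I expected, perhaps because it slipped in the grip, but it still ended up flat. I noticed no bottle being knocked aside.

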